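# Make up a mending kit and a marking kit in their fitted trays

## Robot

A 6-joint arm with a two-finger parallel gripper is mounted at the origin on a cart in front of the work surface, level with it; the furniture and walls round the work are solid. World frame = base frame: x ahead of the robot, y to its left, z up, the work surface at z = 0. Lengths are in m, angles in rad, forces in N, time in s.
With the tool pointing down it reaches from about 0.275 to 0.825 m from the base axis. Payload 5.2 kg.
Tool frame: the origin (TCP) lies between the finger pads; the fingertips stand bot.tips_ahead ahead of it and the grasp point (between the pads) is the TCP (bot.tips_ahead is the distance from the TCP to the fingertips, in m); z points along the fingers, y is the direction in which the jaws open and shut (so a half turn about z gives the same grasp; the last joint's range is limited). The gripper opens to 93 mm and grips with 3 to 60 N. Pads are 15 mm wide; open, the fingers measure 128 mm over their backs; the gripper's body (75 mm by 188 mm) begins 65 mm behind the grasp point.
Start: joints at [-1.532, 0.259, 1.535, -0, 1.348, -0.203], TCP at [0.132, -0.534, 0.238] pointing down, gripper open.
Joint ranges: [-3.14, 3.14], [-0.91, 2.08], [0.19, 2.58], [-1.22, 4.36], [0.22, 2.71], [-3.12, 3.12]. Speed limits (rad/s): [2.57, 2.57, 3.14, 3.14, 3.14, 3.14].

## Interface

Orientations are given as a unit quaternion [w, x, y, z].
In Python, from plant import bot gives the robot as it stands.
- The arm moves only by the shell command python3 -m inch 'ROWS'. ROWS is JSON, a list of rows, each a list of 3 entries, a list of its own where there are three numbers: the finger opening in mm, from 0 to 93, then the shift along the tool's x, y, z in mm, then the turn about the tool's z in rad. In form: [[hand, [dx, dy, dz], turn], ...]. A call has 1 to 12 rows; each row is the pose to reach, as a shift and turn from the pose commanded when the call began, along the tool's axes at that moment; what a row does not reach only later rows make up. A row lasts 1/12 s, in which the tool goes at most 41.7 mm and 7.16 degrees, less where a joint would pass 70% of its speed; a pose out of reach is approached as far as the arm can. A call with a gripper value outside its range is refused whole. The fingers move at their own pace and stop on an object; the grip force is fixed at half the most. Time passes only in rows, so rows that repeat a pose let the fingers close. It gives the time, the measured TCP pose, the force and the opening at its end, in the units of the state.
- bot.get_state(): the state, without advancing time (a new reading comes with each control period).
- bot.grab_frame(name): name is "scene" or "top" or "wrist"; returns (picture, depth): 420x560x3 uint8, red, green, blue; 420x560 float32, m along the optical axis (not along the pixel's ray), 0 where there is no reading.
- bot.camera_params(name): a dict with "vertical_fov" (degrees; the focal length in pixels is half the picture's height over the tangent of half this angle, whatever the lens; pixels are square), "cx", "cy" (the principal point, pixels), "R" (3x3) and "t" (3): a world point X has camera coordinates R X + t. Camera axes: x right, y down, z forward; pixel columns grow to the right and rows downward; lengths in m; the calibration is good to about 2 mm. A picture is of the moment at which its call begins: read the wrist's pose just before it. camera_params takes no time and is no camera call; for the wrist camera it gives the pose at the moment of the call.
- bot.hand_in(): hands the job in, once; it reports no verdict.
Trained networks look in the newest picture that a camera, given by its name, has taken for a name from the list of things; names that differ only in an ending like _2 or _b are one class to them, and where a whole thing is asked for, a point or a joint stands for the part that bears it (a point fixed in the world has none). Each returns a list of dicts, best first, with "confidence" (0 to 1); they miss things now and then, are a little off and sometimes report something else, mostly with a low value. They report only what shows in the picture. A call takes as long as a camera call.
- bot.recognise(label, camera): "extent" ([centre column, centre row, width, height] in pixels, round what is visible of it).
- bot.masks_of(label, camera): "pixels" (420x560 bool, what is visible of it) and "extent" ([centre column, centre row, width, height] in pixels, round what is visible of it).
The state is a dict: "clock": time; "qpos": joint angles; "joint_velocities": joint speeds; "tau": joint torques, N m; "tool_pos": TCP position; "ee_rot": TCP orientation; "wrist_force": force on the tool from outside, world axes, zero at the start; "ft_torque": the same for the moment, N m; "grip_width": opening from 0.0 (shut) to 1.0 (fully open).
Only numpy, scipy, OpenCV 4.12 (cv2) and the standard library are available. Lean on these libraries where they do the work, as an engineer would, in place of code of your own. Each camera call takes 0.05 s, during which the arm holds its last target.

## Task

Make up the two kits in their fitted foam trays. Mending kit (the longer tray with the big round nest): lay the wide pale tape roll flat in the round nest, stand the needle-capped glue bottle upright in the hole of that roll so that it travels upright, and stand the nearer thread spool (not the one at the back of the bench) upright in the square nest. Marking kit (the shorter tray that already holds a small yellow tape): lay the black felt marker in the long groove and stand the wooden rubber stamp, knob up, in the square nest.

Things in the scene. Friction and masses are not known exactly. Their poses are not given: they have to be found in the camera images.
- mending_tray: Fixed kit tray 200 mm long (along y) x 130 mm, 4 mm rim 21 mm high, dark foam 20 mm high with two nests whose floors are 14 mm above the bench. Origin: centre of the underside; x roughly away from the robot (within 10 degrees), y along the length, to its left. Round nest 110 mm in diameter centred at x = 0, y = +33 mm; square nest 64 x 64 mm centred at x = 0, y = -60 mm.
- marking_tray: Fixed kit tray 168 mm long (along y) x 130 mm; heights, origin and axes as the mending tray. Groove 142 mm (along y) x 34 mm centred at x = +36, y = 0 mm; square nest 64 x 64 mm centred at x = -22, y = -39 mm; round nest at x = -22, y = +39 mm already filled by a fixed yellow tape roll 60 mm across, its top 32 mm above the bench. Nest floors 14 mm above the bench.
- tape_roll_centre (a point): Wide pale (white) tape roll lying flat, 94 mm outer diameter, 24 mm high, hole about 74 mm in diameter, so the ring is about 10 mm thick: pinch the ring with one finger in the hole. The point is the centre of the hole, half-way up (12 mm above its underside); z is the roll's axis. About 90 g.
- glue_bottle_centre (a point): White glue bottle standing upright, round body 36 mm in diameter and 70 mm high, thin red needle cap above it to 96 mm. The point is on its axis, 35 mm above its underside; z is up along it. About 45 g.
- spool_centre (a point): Thread spool standing on end (the one nearer the robot; another one far back by the vice is no part of the job), flanges 40 mm in diameter and 5 mm thick, 36 mm high, wound core 24 mm. The point is on its axis half-way up (18 mm above its underside); z is its axis. About 30 g.
- marker_centre (a point): Black felt marker with cap, lying flat, 126 mm long along its y axis, 18 mm wide, 17 mm high. The point is its middle, 8.5 mm above its underside; z is up. About 16 g.
- stamp_centre (a point): Wooden rubber stamp standing on its rubber: foot 25 x 48 mm (48 along its y axis) and 16 mm high, a narrow neck of 18 mm, and a round knob 28 mm in diameter from 33 to 70 mm above the underside. The point is on its axis, 35 mm above the underside; z is up. About 40 g.

How it is judged:
At the end, for the whole second after the job is handed in: Every thing is down on the floor of its own nest (at most 3 mm above it), anywhere in it: roll flat and spool upright in the mending tray, bottle upright within 6 degrees in the roll's hole, marker along the groove and stamp upright in the marking tray; all released and at rest (x of tape_roll_centre in the frame of mending_tray between -0.011 and 0.011 m and y of tape_roll_centre in the frame of mending_tray between 0.022 and 0.044 m and z of tape_roll_centre in the frame of mending_tray below 0.029 m and angle between the z axis of each of tape_roll_centre, spool_centre and the z axis of mending_tray, either way round below 0.1 rad and linear speed of each of tape_roll, spool, marker, stamp, glue_bottle below 0.02 m/s and x of spool_centre in the frame of mending_tray between -0.014 and 0.014 m and y of spool_centre in the frame of mending_tray between -0.074 and -0.046 m and z of spool_centre in the frame of mending_tray below 0.035 m and x of marker_centre in the frame of marking_tray between 0.025 and 0.047 m and y of marker_centre in the frame of marking_tray between -0.011 and 0.011 m and z of marker_centre in the frame of marking_tray below 0.0255 m and angle between the y axis of marker_centre and the y axis of marking_tray, either way round below 0.2 rad and x of stamp_centre in the frame of marking_tray between -0.043 and -0.001 m and y of stamp_centre in the frame of marking_tray between -0.06 and -0.018 m and z of stamp_centre in the frame of marking_tray below 0.052 m and angle between each of stamp_centre, glue_bottle_centre's own z axis and vertical below 0.1 rad and horizontal distance between glue_bottle_centre and tape_roll_centre below 0.022 m and z of glue_bottle_centre in the frame of mending_tray below 0.052 m); the robot touches nothing.
It also fails if it takes over 125 s, if anything falls off the work surface, if the arm or the gripper's body presses on something with over 40 N, if the wrist force passes 120 N, or if a joint passes its speed limit or range.

## Working session

There is one attempt and no reset: what is moved stays moved. The work goes in short steps, Python scripts to look and compute and a shell command to move; the robot and the scene stay as the last step left them, time stands still between calls to the robot, and variables do not carry over. Pictures are saved under pics/ and viewed, and the job is handed in when it is done.

```bash
ls; mkdir -p pics; python3 - <<'E'
from plant import bot
import cv2
print(bot.get_state(), bot.tips_ahead)
for n in ["scene","top","wrist"]:
    p,d=bot.grab_frame(n); cv2.imwrite(f"pics/{n}0.png",p[:,:,::-1])
    print(n,bot.camera_params(n))
E
```

```text
pics
{'clock': 0.0, 'qpos': array([-1.53180921e+00,  2.59307690e-01,  1.53604969e+00, -3.12445878e-05,
        1.34797614e+00, -2.02830476e-01]), 'joint_velocities': array([-0.00048392,  0.00056045,  0.00055114,  0.00092407, -0.00181519,
       -0.00089843]), 'tau': array([-1.80009840e-03, -4.37313151e+01, -2.84003216e+01,  7.16804224e-02,
        4.14796849e-02, -1.58872263e-04]), 'tool_pos': array([ 0.13168362, -0.53349468,  0.23685007]), 'ee_rot': array([-8.68761303e-04,  9.92698638e-01,  1.20617813e-01,  5.60456959e-05]), 'wrist_force': array([-0.04600107,  0.56028789,  0.2704287 ]), 'ft_torque': array([-0.01033866,  0.02531848, -0.03432635]), 'grip_width': 1.0028970796173826} 0.019
scene {'vertical_fov': 42.510662031297336, 'cx': 278.4682278500507, 'cy': 207.10391657584162, 'R': array([[-0.44419904, -0.89581476,  0.01425217],
       [-0.67762895,  0.32551788, -0.65943697],
       [ 0.58609404, -0.30257895, -0.75162475]]), 't': array([0.33488136, 0.36426546, 0.81482875])}
top {'vertical_fov': 50.81795892888613, 'cx': 276.8049316928928, 'cy': 220.24540473409968, 'R': array([[-0.01887063, -0.99955904, -0.02292629],
       [-0.98360255,  0.02267314, -0.17891883],
       [ 0.17935975,  0.01917405, -0.98359668]]), 't': array([0.15631444, 0.56242458, 0.87231375])}
wrist {'vertical_fov': 64.26279726427468, 'cx': 269.86161514328296, 'cy': 208.0679349624491, 'R': array([[ 2.38227434e-01, -9.71209393e-01,  7.01033985e-05],
       [-9.36476511e-01, -2.29688691e-01,  2.65056314e-01],
       [-2.57409080e-01, -6.32093357e-02, -9.64232931e-01]]), 't': array([-0.55087571, -0.03096222,  0.38996984])}
```

View pics/top0.png

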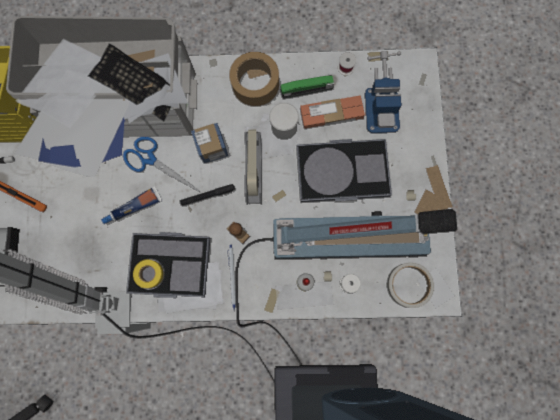

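View pics/scene0.png

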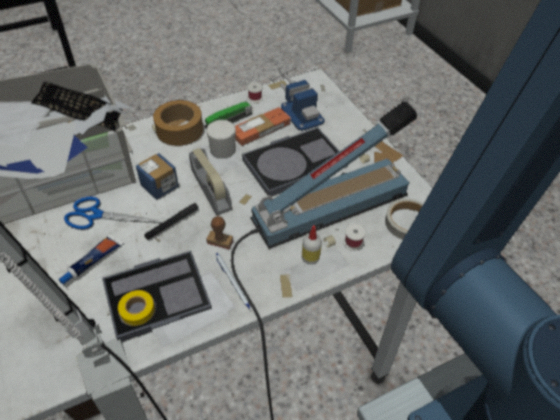

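View pics/wrist0.png

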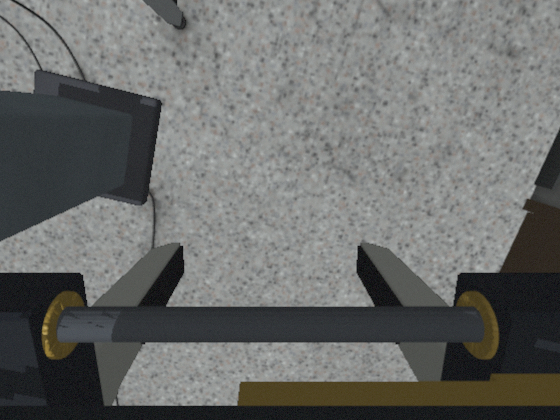

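The top view shows the roll at (410,285), the bottle at (306,282) and the near spool at (351,284). The marker is at (207,195) and the stamp at (237,230). The mending tray is at (343,170) and the marking tray at (168,264). A bar sealer with a raised arm at (350,238) stands between the parts and the mending tray.

```bash
cat > h.py <<'E'
from plant import bot
import numpy as np, cv2
from scipy.spatial.transform import Rotation as Ro
def foc(c): return 210/np.tan(np.radians(c['vertical_fov'])/2)
def pts(c,d,m=None):
    f=foc(c); v,u=np.mgrid[0:420,0:560]
    ok=(d>0) if m is None else (d>0)&m
    P=np.stack([(u[ok]-c['cx'])/f*d[ok],(v[ok]-c['cy'])/f*d[ok],d[ok]],1)
    return (P-c['t'])@np.array(c['R']), np.stack([u[ok],v[ok]],1)
def ray(c,u,v,z):
    f=foc(c); r=np.array([(u-c['cx'])/f,(v-c['cy'])/f,1])@c['R']; o=-np.array(c['t'])@c['R']
    return o+r*(z-o[2])/r[2]
def proj(c,X):
    Y=np.array(c['R'])@X+c['t']; f=foc(c); return c['cx']+f*Y[0]/Y[2], c['cy']+f*Y[1]/Y[2]
def pose():
    s=bot.get_state(); q=s['ee_rot']; R=Ro.from_quat([q[1],q[2],q[3],q[0]]).as_matrix()
    return s,np.array(s['tool_pos']),R
def go(target,yaw=None):
    """shift in tool axes (mm) to target world TCP, turn to have jaw axis (y) at yaw mod pi"""
    s,p,R=pose(); d=R.T@(np.array(target)-p)*1000
    out=[np.round(d,1)]
    if yaw is not None:
        cur=np.arctan2(R[1,1],R[0,1]); dy=(yaw-cur+np.pi/2)%np.pi-np.pi/2
        out.append(('turn',round(-dy,3),'q6',round(s['qpos'][5],2)))  # tool z down => world yaw = -turn
    return out
E
python3 - <<'E'
from h import *
for cam in ["top","scene"]:
    p,d=bot.grab_frame(cam); c=bot.camera_params(cam)
    np.savez(f"{cam}0.npz",p=p,d=d)
    for l in ["mending_tray","marking_tray","tape_roll_centre","glue_bottle_centre","spool_centre","marker_centre","stamp_centre"]:
        for r in bot.masks_of(l,cam)[:3]:
            if r['confidence']<.3: continue
            P,_=pts(c,d,r['pixels']); 
            if len(P)==0: continue
            hi=P[P[:,2]>np.percentile(P[:,2],60)]
            print(cam,l,round(r['confidence'],2),np.round(r['extent']),len(P),'med',np.round(np.median(P,0),3),'z',np.round(np.percentile(P[:,2],[2,50,98]),3),'lo',np.round(np.percentile(P[:,:2],2,axis=0),3),'hi',np.round(np.percentile(P[:,:2],98,axis=0),3))
            np.save(f"m_{cam}_{l}_{round(r['extent'][0])}.npy",r['pixels'])
E
ls *.npy
```

```text
top mending_tray 0.62 [345. 170.  95.  66.] 5343 med [ 0.681 -0.003  0.017] z [0.01  0.017 0.023] lo [ 0.616 -0.098] hi [0.746 0.093]
top marking_tray 0.7 [166. 266.  86.  65.] 4905 med [0.479 0.38  0.018] z [0.01  0.018 0.033] lo [0.415 0.298] hi [0.545 0.462]
top tape_roll_centre 0.91 [414. 283.  47.  43.] 820 med [ 0.426 -0.138  0.023] z [-0.002  0.023  0.027] lo [ 0.384 -0.177] hi [ 0.471 -0.086]
top glue_bottle_centre 0.52 [305. 284.  18.  21.] 251 med [0.436 0.09  0.062] z [0.036 0.062 0.095] lo [0.42  0.073] hi [0.453 0.104]
top spool_centre 0.67 [350. 283.  23.  20.] 309 med [ 0.433 -0.003  0.035] z [0.    0.035 0.039] lo [ 0.415 -0.021] hi [0.45  0.014]
top marker_centre 0.75 [206. 193.  57.  19.] 406 med [0.634 0.294 0.014] z [0.001 0.014 0.019] lo [0.614 0.243] hi [0.655 0.356]
top stamp_centre 0.74 [237. 233.  25.  23.] 282 med [0.543 0.228 0.058] z [-0.002  0.058  0.072] lo [0.528 0.21 ] hi [0.571 0.253]
scene mending_tray 0.64 [291. 165.  96.  68.] 3688 med [0.685 0.015 0.015] z [0.005 0.015 0.023] lo [ 0.612 -0.096] hi [0.745 0.098]
scene marking_tray 0.72 [156. 297. 1
[... 490 characters left out ...]
077] hi [0.445 0.108]
scene spool_centre 0.68 [354. 239.  23.  26.] 443 med [0.425 0.    0.034] z [0.001 0.034 0.038] lo [ 0.413 -0.02 ] hi [0.448 0.014]
scene stamp_centre 0.58 [219. 235.  23.  31.] 539 med [0.539 0.235 0.018] z [0.002 0.018 0.07 ] lo [0.524 0.213] hi [0.563 0.254]
m_scene_glue_bottle_centre_312.npy
m_scene_marking_tray_156.npy
m_scene_mending_tray_291.npy
m_scene_spool_centre_354.npy
m_scene_stamp_centre_219.npy
m_scene_tape_roll_centre_288.npy
m_scene_tape_roll_centre_403.npy
m_top_glue_bottle_centre_305.npy
m_top_marker_centre_206.npy
m_top_marking_tray_166.npy
m_top_mending_tray_345.npy
m_top_spool_centre_350.npy
m_top_stamp_centre_237.npy
m_top_tape_roll_centre_414.npy
```

```bash
python3 - <<'E'
from h import *
from scipy.optimize import least_squares
C={};
for cam in ["top","scene"]:
    z=np.load(f"{cam}0.npz"); C[cam]=pts(bot.camera_params(cam),z['d'])[0]
A=C['top']
print('floor z',[np.round(np.median(C[k][(C[k][:,0]>.45)&(C[k][:,0]<.6)&(abs(C[k][:,2])<.01)][:,2]),4) for k in C])
# trays: dims known; minAreaRect of top mask hull
import glob
for l in ['mending_tray','marking_tray']:
  for cam in ['top','scene']:
    m=np.load(glob.glob(f"m_{cam}_{l}_*.npy")[0]); z=np.load(f"{cam}0.npz"); c=bot.camera_params(cam)
    m=cv2.morphologyEx(m.astype(np.uint8),cv2.MORPH_OPEN,np.ones((3,3)))
    n,lab,st,_=cv2.connectedComponentsWithStats(m); m=lab==1+np.argmax(st[1:,4])
    v,u=np.nonzero(m); X=np.array([ray(c,a,b,0.021)[:2] for a,b in zip(u,v)])
    r=cv2.minAreaRect((X*1000).astype(np.float32)); print(l,cam,r)
# circles fit on xy
def circ(X,r):
    f=lambda p:np.hypot(X[:,0]-p[0],X[:,1]-p[1])-r
    return least_squares(f,X.mean(0),loss='soft_l1',f_scale=.003)
for cam in C:
    A=C[cam]
    def sel(x,y,rad,z0,z1): return A[(np.hypot(A[:,0]-x,A[:,1]-y)<rad)&(A[:,2]>z0)&(A[:,2]<z1)]
    X=sel(.427,-.131,.065,.019,.030); s=circ(X[:,:2],.042); print(cam,'roll',s.x,s.cost**.5,len(X),X[:,:2].min(0),X[:,:2].max(0))
    X=sel(.434,-.003,.03,.030,.045); print(cam,'spool',(X.min(0)+X.max(0))/2,X.max(0)-X.min(0),X.mean(0),len(X))
    X=sel(.436,.09,.03,.055,.11); print(cam,'bottle',(X.min(0)+X.max(0))/2,X.max(0)-X.min(0),len(X))
    X=sel(.436,.09,.03,.08,.11);print('  cap',X.mean(0),len(X))
    X=sel(.543,.228,.04,.045,.08); print(cam,'knob',(X.min(0)+X.max(0))/2,X.max(0)-X.min(0),len(X))
    X=sel(.543,.228,.045,.008,.025); print('  foot',cv2.minAreaRect((X[:,:2]*1000).astype(np.float32)))
    X=sel(.634,.294,.09,.006,.022); n=X[:,:2]-X[:,:2].mean(0)
    print(cam,'marker',cv2.minAreaRect((X[:,:2]*1000).astype(np.float32)),len(X))
A=np.vstack([C['top'],C['scene']])
# height map
xs=np.arange(.34,.86,.025);ys=np.arange(.5,-.3,-.025)
print('cols y:',' '.join('%4d'%(y*1000) for y in ys))
for x in xs[::-1]:
    print('%4d'%(x*1000),' '.join('%4d'%(1000*np.percentile(B,97)) if len(B:=A[(abs(A[:,0]-x)<.0125)&(abs(A[:,1]-y)<.0125)][:,2])>3 else '  ..' for y in ys))
E
```

```text
floor z [np.float64(-0.0008), np.float64(-0.0005)]
mending_tray top ((681.76123046875, -2.2886581420898438), (139.3974609375, 200.4464569091797), 2.439911365509033)
mending_tray scene ((678.16845703125, 2.2170944213867188), (144.78695678710938, 214.56687927246094), 6.972226619720459)
marking_tray top ((480.4869384765625, 379.6187438964844), (171.13296508789062, 139.49270629882812), 85.80361938476562)
marking_tray scene ((476.0894470214844, 382.21075439453125), (167.76316833496094, 146.75643920898438), 85.86734771728516)
top roll [ 0.42799344 -0.13177885] 0.056378391577915514 624 [ 0.38173167 -0.17945869] [ 0.49010507 -0.08519615]
top spool [ 0.43327424 -0.00521993  0.03642596] [0.03731583 0.03949174 0.00921782] [ 0.43297666 -0.00476487  0.03577246] 279
top bottle [0.43737167 0.08951825 0.07700375] [0.03429428 0.0326084  0.04399331] 217
  cap [0.43680595 0.08932685 0.0896914 ] 23
top knob [0.54821442 0.23132962 0.06416567] [0.02643723 0.02539481 0.01830058] 145
  foot ((527.9906616210938, 231.17349243164062), (73.54733276367188, 59.32843780517578), 53.35094451904297)
top marker ((631.
[... 3713 characters left out ...]
   25    2   16   25    4    1    2 -744
 415  182   75   22   22   22   22   22   22   22   10   10    8    2    2    6    6   62   61    4    4   37   36    2   22   25    1    1   26    5    4    0 -744
 390  148   82    2    2    9   11   10   10   10   10    8    8    2    3    3    3    4    4    4    2    2    1    2    2   25   25   24    3    3    2    0 -741
 365   77   82    1    2    1    1    2    2    2    2    1    6    2    2    2    2    2    2    1    1    1    2    1    2    1    1    2    1    1    1    0 -745
 340   12   53   41   .. -744 -744 -742   ..   ..   ..   ..  -11 -494 -743 -741 -745   ..   ..   ..   .. -742 -742 -743 -743   ..   ..   ..   .. -742 -745 -747 -741
```

```bash
python3 - <<'E'
from h import *
import glob
from scipy.optimize import least_squares
def fit(X,L,W,x0):
    # boundary of pts = rectangle: maximise coverage: points outside rectangle penalised, area corners; use hull dist
    h=cv2.convexHull((X*1000).astype(np.float32))[:,0]/1000
    # densify hull
    H=np.vstack([np.linspace(h[i],h[(i+1)%len(h)],20) for i in range(len(h))])
    seg=np.repeat(np.linalg.norm(np.roll(h,-1,0)-h,axis=1),20)
    def f(p):
        c,s=np.cos(p[2]),np.sin(p[2]); q=(H-p[:2])@np.array([[c,-s],[s,c]])
        ex=abs(q[:,0])-W/2; ey=abs(q[:,1])-L/2
        return np.maximum(ex,ey)*np.sqrt(seg)
    return least_squares(f,x0,loss='soft_l1',f_scale=.001).x
for cam in ['top','scene']:
    z=np.load(f"{cam}0.npz"); c=bot.camera_params(cam)
    A,_=pts(c,z['d'])
    for l,L,W,x0,zm in [('mending',.2,.13,(.68,0,.04),.0125),('marking',.168,.13,(.48,.38,-.07),.0125)]:
        m=np.load(glob.glob(f"m_{cam}_{l}_tray_*.npy")[0]); m=cv2.dilate(m.astype(np.uint8),np.ones((5,5)))>0
        P,_=pts(c,z['d'],m); P=P[(P[:,2]>.012)&(P[:,2]<.04)]
        B=(P[:,:2]*1000).astype(np.float32)
        print(cam,l,cv2.minAreaRect(B),fit(P[:,:2],L,W,x0))
    m=None
    # marker
    q=A[(abs(A[:,0]-.634)<.04)&(abs(A[:,1]-.295)<.08)&(A[:,2]>.006)&(A[:,2]<.022)]
    p=z['p']; 
    f=foc(c); Y=q@np.array(c['R']).T+c['t']; u=np.round(c['cx']+f*Y[:,0]/Y[:,2]).astype(int); v=np.round(c['cy']+f*Y[:,1]/Y[:,2]).astype(int)
    k=p[v,u].max(1)<80; q=q[k]; print('marker',cv2.minAreaRect((q[:,:2]*1000).astype(np.float32)),q[:,2].max(),len(q))
    # stamp foot
    q=A[(np.hypot(A[:,0]-.545,A[:,1]-.231)<.04)&(A[:,2]>.006)&(A[:,2]<.075)]
    Y=q@np.array(c['R']).T+c['t']; u=np.round(c['cx']+f*Y[:,0]/Y[:,2]).astype(int); v=np.round(c['cy']+f*Y[:,1]/Y[:,2]).astype(int)
    k=(p[v,u,0].astype(int)-p[v,u,2]>20); q=q[k]; lo=q[q[:,2]<.03]
    print('foot all',cv2.minAreaRect((q[:,:2]*1000).astype(np.float32)),'low',cv2.minAreaRect((lo[:,:2]*1000).astype(np.float32)),len(lo))
    x=p[int(200):260,190:290] if cam=='top' else p[210:260,170:270]
    cv2.imwrite(f'pics/st_{cam}.png',cv2.resize(x,None,fx=7,fy=7,interpolation=cv2.INTER_CUBIC)[:,:,::-1])
E
```

```text
top mending ((682.0736083984375, -2.7960433959960938), (140.2361602783203, 200.06874084472656), 2.6753156185150146) [ 0.68242743 -0.00287088  0.04286015]
top marking ((480.3936767578125, 380.257080078125), (174.13809204101562, 140.18531799316406), 84.56183624267578) [ 0.48010981  0.38123895 -0.06665023]
marker ((633.3424072265625, 298.7611083984375), (17.224750518798828, 122.83123779296875), 16.243064880371094) 0.021753542622130095 382
foot all ((547.7786254882812, 230.4200439453125), (46.85071563720703, 24.934356689453125), 43.05992126464844) low ((548.0941772460938, 230.63504028320312), (46.82672119140625, 21.554931640625), 46.14955139160156) 96
scene mending ((682.8744506835938, -2.8109359741210938), (138.64093017578125, 204.46417236328125), 3.4184207916259766) [ 0.68442701 -0.0012508   0.08234506]
scene marking ((478.9179382324219, 381.5559387207031), (174.91224670410156, 144.06297302246094), 85.68212127685547) [ 0.47889497  0.38193644 -0.06689476]
marker ((629.9868774414062, 300.8462219238281), (16.110958099365234, 123.92738342285156), 15.176432609558105) 0.020065891082992525 417
foot all ((545.0330810546875, 232.79620361328125), (47.65802764892578, 27.974197387695312), 49.871944427490234) low ((545.1394653320312, 232.70651245117188), (47.65802764892578, 27.69588279724121), 49.871944427490234) 245
```

View pics/st_top.png

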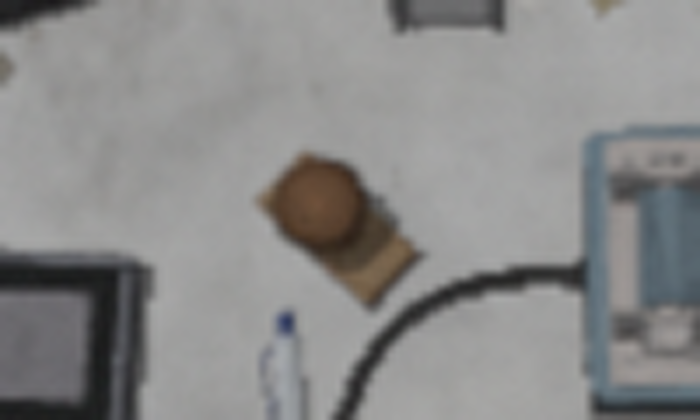

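View pics/st_scene.png

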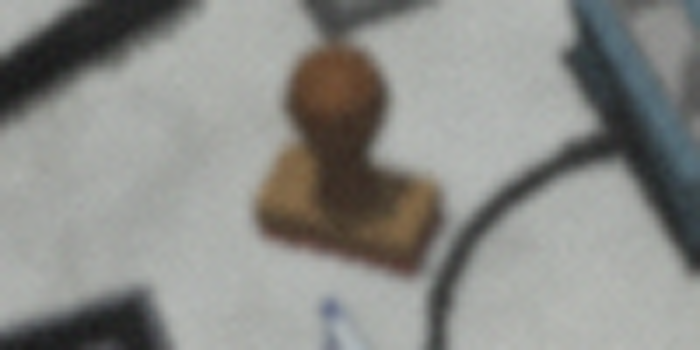

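```bash
python3 - <<'E'
from h import *
s,p,R=pose(); print(np.round(R,3)); print(go([.428,-.089,.2],np.pi/2))
E
```

```text
[[ 0.971  0.239  0.   ]
 [ 0.239 -0.971 -0.   ]
 [-0.     0.    -1.   ]]
[array([ 394.2, -361.1,   37.6]), ('turn', np.float64(0.242), 'q6', np.float64(-0.2))]
```

```bash
python3 -m inch '[[60,[30,-27,0],0.12],[50,[60,-54,0],0.242],[45,[90,-81,0],0.242],[45,[120,-108,0],0.242],[45,[150,-135,0],0.242],[45,[180,-162,0],0.242],[45,[210,-189,0],0.242],[45,[240,-216,0],0.242],[45,[270,-243,0],0.242],[45,[300,-270,0],0.242],[45,[330,-297,0],0.242],[45,[360,-325,0],0.242]]'
python3 - <<'E'
from h import *
s,p,R=pose(); print(np.round(R,3)); print(go([.428,-.089,.1],np.pi/2))
p,d=bot.grab_frame("wrist"); cv2.imwrite("pics/w1.png",p[:,:,::-1])
E
```

```text
clock: 1.95
tool_pos: [0.4042, -0.1305, 0.238]
ee_rot: [0.0, 1.0, -0.0, 0.0]
wrist_force: [0.4, -1.0, -0.1]
grip_width: 0.486
[[ 1.    -0.     0.001]
 [-0.    -1.    -0.001]
 [ 0.001  0.001 -1.   ]]
[array([ 23.6, -41.6, 138. ]), ('turn', np.float64(-0.0), 'q6', np.float64(1.0))]
```

View pics/w1.png

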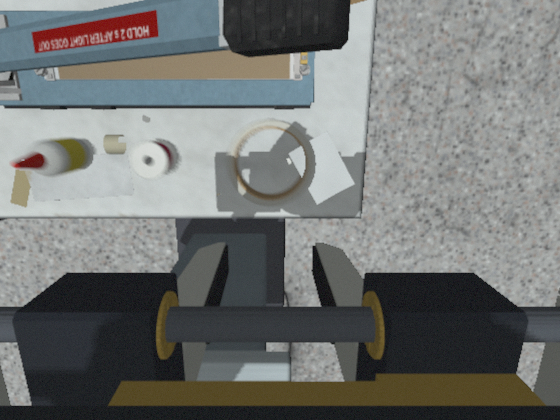

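The wrist view shows the roll at about (272,161), the spool at (151,158), and the bottle with its red cap at (50,157). I'll measure all three here.

```bash
python3 - <<'E'
from h import *
c=bot.camera_params("wrist"); p,d=bot.grab_frame("wrist"); A,uv=pts(c,d)
print('floor',np.median(A[(A[:,2]>-.02)&(A[:,2]<.01)][:,2]))
from scipy.optimize import least_squares
for l,z in [("tape_roll_centre",.024),("spool_centre",.036),("glue_bottle_centre",.07)]:
    for r in bot.masks_of(l,"wrist")[:2]:
        if r['confidence']<.4: continue
        P,_=pts(c,d,r['pixels']); Q=P[(P[:,2]>z-.006)&(P[:,2]<z+.006)]
        print(l,r['confidence'],np.round(r['extent']),'mid',(Q.min(0)+Q.max(0))/2,np.ptp(Q,axis=0),len(Q))
        if l[0]=='t':
            f=lambda q:np.hypot(Q[:,0]-q[0],Q[:,1]-q[1])-.042
            s=least_squares(f,Q[:,:2].mean(0),loss='soft_l1',f_scale=.002); print(s.x)
q=A[(np.hypot(A[:,0]-.435,A[:,1]-.09)<.03)&(A[:,2]>.085)];print('cap',q.mean(0),len(q))
E
```

```text
floor -0.00021899042990599683
tape_roll_centre 0.63 [279. 168.  86.  85.] mid [ 0.42566821 -0.13451356  0.02245264] [0.09324475 0.09374148 0.0088329 ] 2128
[ 0.42625628 -0.13433797]
spool_centre 0.67 [160. 162.  50.  46.] mid [ 0.43151296 -0.00690291  0.03460977] [0.03899816 0.04043521 0.00752304] 1095
glue_bottle_centre 0.64 [ 64. 161.  78.  38.] mid [0.43481302 0.08422354 0.06995564] [0.01941543 0.01449832 0.01186514] 184
cap [0.4359514  0.08496143 0.09127871] 137
```

```bash
python3 -m inch '[[45,[11,-20,40],0],[45,[23,-39,78],0],[45,[23,-39,110],0],[45,[23,-39,140],0],[45,[23,-39,165],0],[45,[23,-39,165],0]]'
python3 - <<'E'
from h import *
print(go([.427,-.091,.029],np.pi/2))
p,d=bot.grab_frame("wrist"); cv2.imwrite("pics/w2.png",p[:,:,::-1])
E
```

```text
clock: 2.7
tool_pos: [0.4226, -0.0936, 0.0686]
ee_rot: [-0.002, 1.0, -0.002, -0.004]
wrist_force: [-0.5, 0.1, -0.6]
grip_width: 0.481
[array([ 4.7, -2.4, 39.6]), ('turn', np.float64(-0.004), 'q6', np.float64(1.1))]
```

View pics/w2.png

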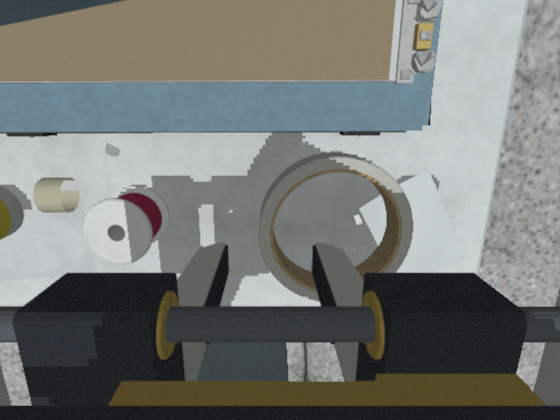

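The fingers straddle the left side of the ring, as planned. I'll go down and close.

```bash
python3 -m inch '[[45,[3,-1,18],0],[45,[3,-1,36],0],[45,[3,-1,36],0],[45,[3,-1,36],0],[0,[3,-1,36],0],[0,[3,-1,36],0],[0,[3,-1,36],0],[0,[3,-1,36],0],[0,[3,-1,36],0],[0,[3,-1,36],0]]'
```

```text
clock: 3.58
tool_pos: [0.4295, -0.0922, 0.0369]
ee_rot: [0.0, 1.0, -0.0, 0.0]
wrist_force: [-1.6, -0.5, 3.6]
grip_width: 0.104
```

The ring is gripped at 9.7 mm, but the TCP is 8 mm higher than intended. I'll regrip lower.

```bash
python3 -m inch '[[40,[0,0,0],0],[40,[0,0,0],0],[40,[0,0,8],0],[40,[0,0,8],0],[0,[0,0,8],0],[0,[0,0,8],0],[0,[0,0,8],0],[0,[0,0,8],0],[0,[0,0,8],0],[0,[0,0,8],0]]'
```

```text
clock: 4.42
tool_pos: [0.4295, -0.0923, 0.0287]
ee_rot: [0.0, 1.0, -0.0, 0.0]
wrist_force: [0.4, 0.1, -0.5]
grip_width: 0.101
```

```bash
python3 -m inch '[[0,[0,0,-20],0],[0,[0,0,-50],0],[0,[0,0,-85],0],[0,[0,-10,-120],0],[0,[0,-35,-155],0],[0,[0,-70,-175],0],[0,[0,-105,-190],0],[0,[0,-135,-205],0],[0,[0,-160,-210],0],[0,[0,-165,-210],0],[0,[0,-165,-210],0]]'
python3 - <<'E'
from h import *
p,d=bot.grab_frame("wrist"); cv2.imwrite("pics/w3.png",p[:,:,::-1])
E
```

```text
clock: 5.33
tool_pos: [0.4292, 0.074, 0.2388]
ee_rot: [0.0, 1.0, 0.002, 0.0]
wrist_force: [-1.1, 0.2, -1.4]
grip_width: 0.098
```

View pics/w3.png

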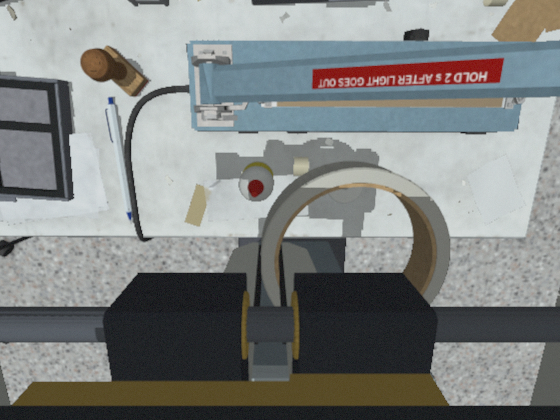

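```bash
python3 -m inch '[[0,[25,0,0],0],[0,[60,0,0],0],[0,[95,0,0],0],[0,[130,0,0],0],[0,[165,0,0],0],[0,[195,0,0],0],[0,[222,0,0],0],[0,[238,0,0],0],[0,[245,0,0],0],[0,[245,0,0],0],[0,[245,0,0],0]]'
python3 - <<'E'
from h import *
c=bot.camera_params("wrist")
p,d=bot.grab_frame("wrist"); cv2.imwrite("pics/w4.png",p[:,:,::-1])
c2=bot.camera_params("top")
p2,d2=bot.grab_frame("top"); cv2.imwrite("pics/t4.png",p2[:,:,::-1])
np.savez('w4.npz',p=p,d=d,**{k:np.array(v) for k,v in c.items()})
r=bot.masks_of("tape_roll_centre","wrist")[0]; P,_=pts(c,d,r['pixels']); print(r['confidence'],r['extent'],np.round(np.percentile(P,[2,50,98],axis=0),3))
E
```

```text
clock: 6.3
tool_pos: [0.6737, 0.0714, 0.2374]
ee_rot: [0.0, 1.0, -0.001, -0.001]
wrist_force: [0.5, 0.7, -0.6]
grip_width: 0.097
0.64 [355.8, 234.0, 191.6, 146.7] [[ 0.656 -0.017  0.022]
 [ 0.699  0.021  0.232]
 [ 0.723  0.073  0.234]]
```

View pics/w4.png

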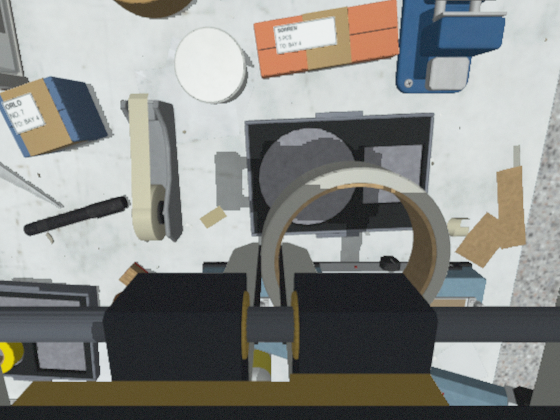

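View pics/t4.png

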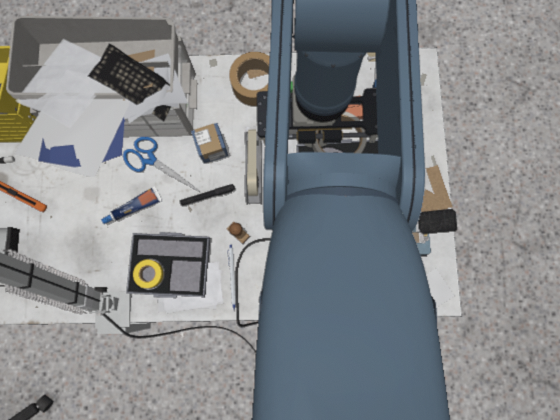

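```bash
python3 - <<'E'
from h import *
from scipy.optimize import least_squares
z=np.load('w4.npz'); c={k:z[k] for k in ['vertical_fov','cx','cy','R','t']}
A,uv=pts(c,z['d'])
Q=A[(A[:,2]>.225)&(A[:,2]<.24)&(A[:,0]>.655)&(A[:,1]<.06)]
s=least_squares(lambda q:np.hypot(Q[:,0]-q[0],Q[:,1]-q[1])-.042,[.675,.03],loss='soft_l1',f_scale=.002);print('roll',s.x,len(Q))
n=np.linalg.lstsq(np.c_[Q[:,:2]-Q[:,:2].mean(0),np.ones(len(Q))],Q[:,2],rcond=None)[0];print('tilt',n)
im=z['p'][100:260,230:450]; cv2.imwrite('pics/w4c.png',cv2.resize(im,None,fx=3.5,fy=3.5,interpolation=cv2.INTER_CUBIC)[:,:,::-1])
# round nest from height
N=A[(A[:,2]>.011)&(A[:,2]<.017)&(abs(A[:,0]-.68)<.08)&(abs(A[:,1])<.11)]
print(len(N))
E
```

```text
roll [0.67805522 0.02859996] 5665
tilt [0.01121448 0.00210323 0.23214164]
6939
```

View pics/w4c.png

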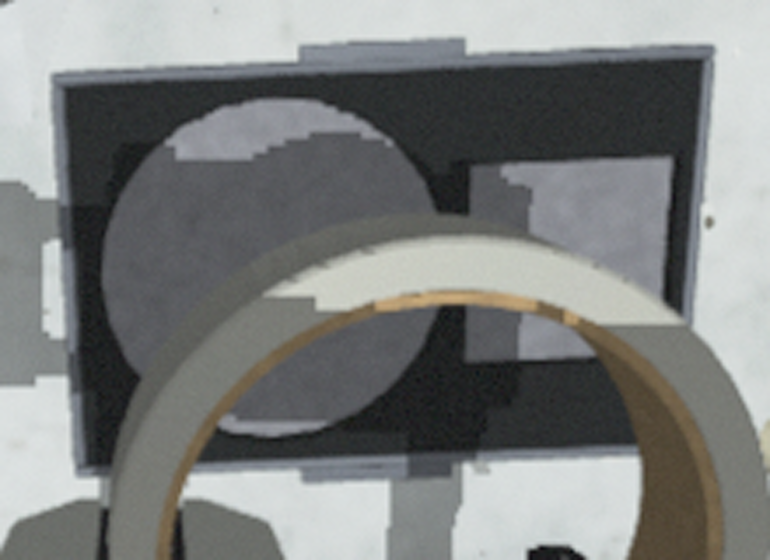

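```bash
python3 - <<'E'
from h import *
z=np.load('w4.npz'); c={k:z[k] for k in ['vertical_fov','cx','cy','R','t']}
fl=ray(c,244.9,121.4,.021);fr=ray(c,433.7,113.4,.021);nl=ray(c,252.3,235.7,.021)
print(fl,fr,nl,np.linalg.norm(fl-fr),np.linalg.norm(fl-nl),'yaw',-np.arctan2(fl[0]-fr[0],fl[1]-fr[1]))
ce=(fr+nl)/2; yaw=-np.arctan2(fl[0]-fr[0],fl[1]-fr[1]); M=np.array([[np.cos(yaw),-np.sin(yaw)],[np.sin(yaw),np.cos(yaw)]])
print('centre',ce,'round',ce[:2]+M@[0,.033],'square',ce[:2]+M@[0,-.06])
print('nest fit',ray(c,307.4,176.3,.017))
E
```

```text
[0.74093301 0.09580685 0.021     ] [ 0.74849775 -0.10196715  0.021     ] [0.61314671 0.0901624  0.021     ] 0.19791861347321 0.1279109062358526 yaw 0.038230780537983934
centre [ 0.68082223 -0.00590237  0.021     ] round [0.67956092 0.02707351] square [ 0.68311552 -0.06585853]
nest fit [0.68160071 0.02797021 0.017     ]
```

```bash
python3 -m inch '[[0,[3,0,25],0],[0,[3,0,60],0],[0,[3,0,95],0],[0,[3,0,125],0],[0,[3,0,150],0],[0,[3,0,165],0],[0,[3,0,170],0],[0,[3,0,170],0]]'
python3 - <<'E'
from h import *
s,p,R=pose();print(p)
p,d=bot.grab_frame("wrist"); cv2.imwrite("pics/w5.png",p[:,:,::-1])
E
```

```text
clock: 7.12
tool_pos: [0.676, 0.0728, 0.0677]
ee_rot: [-0.0, 1.0, 0.0, -0.001]
wrist_force: [0.3, 0.2, -0.7]
grip_width: 0.098
[0.67604764 0.07282093 0.06770195]
```

View pics/w5.png

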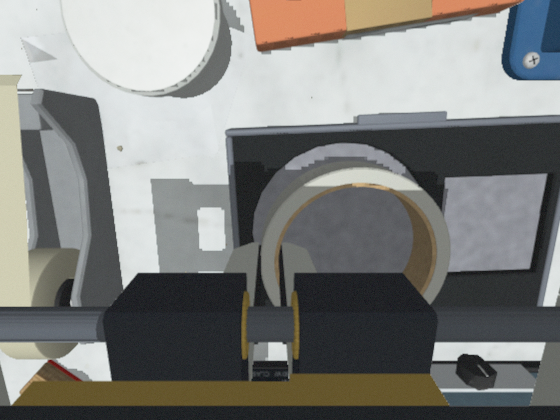

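```bash
python3 - <<'E'
from h import *
from scipy.optimize import least_squares
c=bot.camera_params('wrist'); p,d=bot.grab_frame('wrist'); A,uv=pts(c,d)
Q=A[(A[:,2]>.054)&(A[:,2]<.068)&(A[:,0]>.66)&(A[:,1]<.06)&(A[:,1]>-.03)&(A[:,0]<.75)]
s=least_squares(lambda q:np.hypot(Q[:,0]-q[0],Q[:,1]-q[1])-.042,[.675,.03],loss='soft_l1',f_scale=.002);print('roll',s.x,len(Q))
print('nest far',ray(c,345,143,.014),ray(c,256,225,.014), 'corner fl',ray(c,229,130,.021),'sq corners',ray(c,548,174,.014),ray(c,445,179,.014),ray(c,443,272,.014))
for uu in (300,345,390):
    col=d[100:200,uu]; cc=[(v+100,round(float((pts(c,d,(np.arange(420)[:,None]==v+100)&(np.arange(560)[None]==uu))[0][0])[2]),4)) for v in range(20,80,4)]; print(uu,cc)
E
```

```text
roll [0.68184713 0.03054346] 5750
nest far [0.73480621 0.02642767 0.014     ] [0.68346428 0.08013051 0.014     ] corner fl [0.74271962 0.09451906 0.021     ] sq corners [ 0.71597479 -0.09886248  0.014     ] [ 0.71296872 -0.03624484  0.014     ] [ 0.65046919 -0.04351698  0.014     ]
300 [(120, 0.0004), (124, -0.0), (128, 0.0084), (132, 0.0217), (136, 0.0196), (140, 0.0193), (144, 0.0208), (148, 0.0195), (152, 0.0208), (156, 0.0197), (160, 0.0141), (164, 0.0147), (168, 0.0135), (172, 0.0153), (176, 0.0425)]Traceback (most recent call last):
  File "<stdin>", line 8, in <module>
IndexError: index 0 is out of bounds for axis 0 with size 0
```

```bash
python3 -m inch '[[0,[0,2,5],0],[0,[0,3,12],0],[0,[0,3,16],0],[0,[0,3,16],0]]'
python3 - <<'E'
from h import *
from scipy.optimize import least_squares
c=bot.camera_params('wrist'); s,p,R=pose();print(p)
p,d=bot.grab_frame("wrist"); cv2.imwrite("pics/w6.png",p[:,:,::-1]); A,uv=pts(c,d)
Q=A[(A[:,2]>.040)&(A[:,2]<.055)&(A[:,0]>.66)&(A[:,1]<.06)&(A[:,1]>-.03)&(A[:,0]<.75)]
s=least_squares(lambda q:np.hypot(Q[:,0]-q[0],Q[:,1]-q[1])-.042,[.675,.03],loss='soft_l1',f_scale=.002);print('roll',s.x,len(Q),np.median(Q[:,2]))
E
```

```text
clock: 7.55
tool_pos: [0.6768, 0.0696, 0.0517]
ee_rot: [-0.0, 1.0, -0.0, -0.001]
wrist_force: [0.2, -0.1, -1.2]
grip_width: 0.096
[0.67677926 0.06957812 0.05169956]
roll [0.68114493 0.02654023] 5749 0.0468155310723088
```

View pics/w6.png

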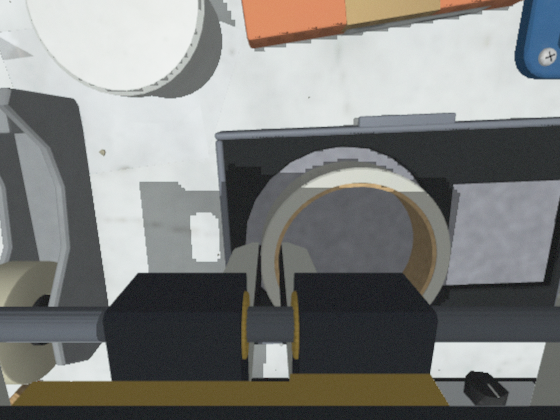

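```bash
python3 -m inch '[[0,[0,0,4],0],[0,[0,0,8],0],[0,[0,0,8],0],[0,[0,0,8],0]]'
python3 - <<'E'
from h import *
from scipy.optimize import least_squares
c=bot.camera_params('wrist'); s,p,R=pose();print(p)
p,d=bot.grab_frame("wrist"); cv2.imwrite("pics/w7.png",p[:,:,::-1]); A,uv=pts(c,d)
Q=A[(A[:,2]>.032)&(A[:,2]<.048)&(A[:,0]>.66)&(A[:,1]<.06)&(A[:,1]>-.03)&(A[:,0]<.75)]
s=least_squares(lambda q:np.hypot(Q[:,0]-q[0],Q[:,1]-q[1])-.042,[.675,.03],loss='soft_l1',f_scale=.002);print('roll',s.x,len(Q),np.median(Q[:,2]))
E
```

```text
clock: 7.93
tool_pos: [0.6772, 0.0698, 0.0442]
ee_rot: [-0.0, 1.0, -0.0, -0.0]
wrist_force: [0.4, 0.9, -1.3]
grip_width: 0.097
[0.6771761  0.06975814 0.04418561]
roll [0.68158998 0.02678425] 5791 0.039278194538112654
```

View pics/w7.png

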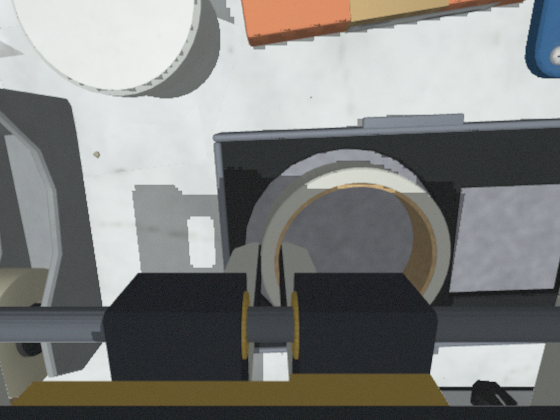

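```bash
python3 -m inch '[[0,[0,0,1.5],0],[0,[0,0,1.5],0],[35,[0,0,1.5],0],[35,[0,0,1.5],0],[35,[0,0,1.5],0],[35,[0,0,-20],0],[45,[0,0,-55],0],[45,[0,0,-90],0],[60,[0,0,-125],0],[70,[0,0,-150],0],[70,[0,0,-165],0],[70,[0,0,-165],0]]'
python3 - <<'E'
from h import *
from scipy.optimize import least_squares
c=bot.camera_params('wrist'); s,p,R=pose();print(p)
p,d=bot.grab_frame("wrist"); cv2.imwrite("pics/w8.png",p[:,:,::-1]); A,uv=pts(c,d)
Q=A[(A[:,2]>.032)&(A[:,2]<.048)&(A[:,0]>.63)&(A[:,1]<.08)&(A[:,1]>-.03)&(A[:,0]<.75)]
s=least_squares(lambda q:np.hypot(Q[:,0]-q[0],Q[:,1]-q[1])-.042,[.675,.03],loss='soft_l1',f_scale=.002);print('roll',s.x,len(Q),np.median(Q[:,2]),np.ptp(Q,axis=0))
E
```

```text
clock: 8.98
tool_pos: [0.6797, 0.0696, 0.2151]
ee_rot: [0.0, 1.0, -0.0, 0.004]
wrist_force: [1.5, 0.0, -0.1]
grip_width: 0.716
[0.67970349 0.06960878 0.21507139]
roll [0.68119405 0.02689859] 2558 0.0380861230283387 [0.09375544 0.09313019 0.0087996 ]
```

View pics/w8.png

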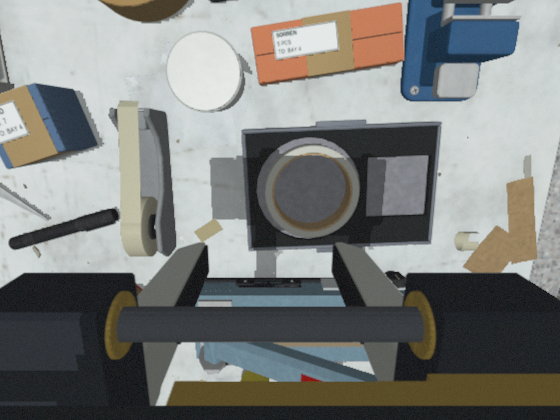

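```bash
python3 - <<'E'
from h import *
c=bot.camera_params('wrist'); print('sq',ray(c,398.5,185.5,.014)); print(go([.4355,.087,.13],np.pi/2))
E
python3 -m inch '[[70,[-30,0,-10],0],[70,[-65,0,-10],0],[70,[-100,-5,-10],0],[70,[-135,-10,-10],0],[70,[-170,-17,-10],0],[70,[-200,-17,-5],0],[70,[-225,-17,5],0],[70,[-240,-17,25],0],[70,[-244,-17,50],0],[70,[-244,-17,65],0],[70,[-244,-17,65],0],[70,[-244,-17,65],0]]'
python3 - <<'E'
from h import *
p,d=bot.grab_frame("wrist"); cv2.imwrite("pics/w9.png",p[:,:,::-1])
print(go([.4355,.087,.052],np.pi/2))
c=bot.camera_params('wrist');A,uv=pts(c,d)
for zz in [(.04,.068),(.085,.1)]:
    q=A[(np.hypot(A[:,0]-.435,A[:,1]-.087)<.03)&(A[:,2]>zz[0])&(A[:,2]<zz[1])];print((q.min(0)+q.max(0))/2,np.ptp(q,axis=0),len(q))
E
```

```text
sq [ 0.68210447 -0.06743825  0.014     ]
[array([-243.5,  -17.3,   80.9]), ('turn', np.float64(-0.0), 'q6', np.float64(1.51))]
clock: 10.03
tool_pos: [0.432, 0.0868, 0.1432]
ee_rot: [-0.0, 1.0, -0.0, -0.002]
wrist_force: [0.1, 0.1, 0.1]
grip_width: 0.756
[array([ 2.4, -0.3, 92.2]), ('turn', np.float64(-0.0), 'q6', np.float64(1.52))]
[0.43733769 0.08698137 0.05400298] [0.03527204 0.03499565 0.02785997] 1473
[0.4378387  0.08710575 0.09177786] [0.00745503 0.00906873 0.01326629] 194
```

View pics/w9.png

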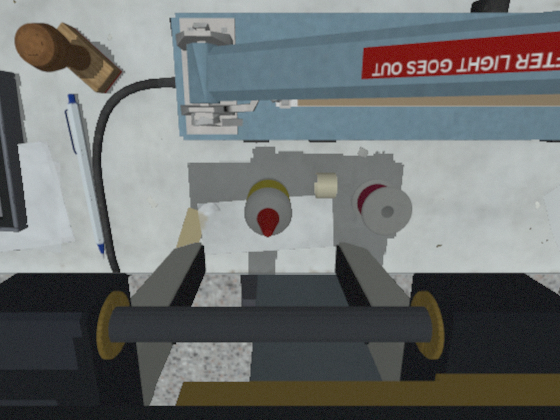

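```bash
python3 -m inch '[[70,[4,0,25],0],[70,[4,0,60],0],[70,[4,0,80],0],[70,[4,0,90],0],[70,[4,0,90],0],[0,[4,0,90],0],[0,[4,0,90],0],[0,[4,0,90],0],[0,[4,0,90],0],[0,[4,0,90],0],[0,[4,0,90],0],[0,[4,0,90],0]]'
```

```text
clock: 11.08
tool_pos: [0.4379, 0.0867, 0.0552]
ee_rot: [0.0, 1.0, -0.0, 0.001]
wrist_force: [-0.2, 0.3, 1.6]
grip_width: 0.372
```

```bash
python3 -m inch '[[0,[0,0,-20],0],[0,[0,0,-55],0],[0,[0,0,-90],0],[0,[0,0,-125],0],[0,[20,0,-155],0],[0,[50,0,-172],0],[0,[85,2,-175],0],[0,[120,8,-175],0],[0,[155,20,-175],0],[0,[185,38,-175],0],[0,[210,52,-175],0],[0,[228,58,-175],0]]'
python3 -m inch '[[0,[10,1,0],0],[0,[14,1,0],0],[0,[14,1,0],0]]'
python3 - <<'E'
from h import *
p,d=bot.grab_frame("wrist"); cv2.imwrite("pics/w10.png",p[:,:,::-1])
print(go([.680,.0275,.069],np.pi/2))
E
```

```text
clock: 12.08
tool_pos: [0.6673, 0.0266, 0.2287]
ee_rot: [0.0, 1.0, -0.001, -0.0]
wrist_force: [0.3, 0.1, 0.1]
grip_width: 0.374
clock: 12.33
tool_pos: [0.6797, 0.0275, 0.2287]
ee_rot: [-0.0, 1.0, -0.0, -0.001]
wrist_force: [-0.3, -0.3, 0.0]
grip_width: 0.375
[array([  1.2,   0.5, 160. ]), ('turn', np.float64(-0.0), 'q6', np.float64(1.45))]
```

View pics/w10.png

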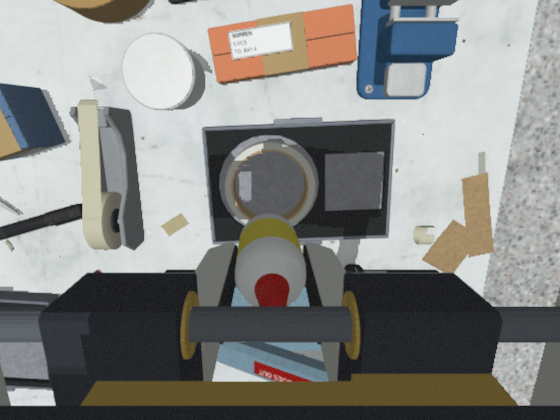

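```bash
python3 -m inch '[[0,[0,0,25],0],[0,[0,0,60],0],[0,[0,0,95],0],[0,[0,0,118],0],[0,[0,0,130],0],[0,[0,0,135],0],[0,[0,0,135],0]]'
python3 - <<'E'
from h import *
p,d=bot.grab_frame("wrist"); cv2.imwrite("pics/w11.png",p[:,:,::-1])
print(go([.680,.0275,.070],np.pi/2))
E
```

```text
clock: 12.97
tool_pos: [0.6788, 0.028, 0.0944]
ee_rot: [-0.0, 1.0, 0.0, -0.001]
wrist_force: [0.5, 0.4, -1.0]
grip_width: 0.373
[array([ 0.1,  0.4, 25.8]), ('turn', np.float64(0.0), 'q6', np.float64(1.45))]
```

View pics/w11.png

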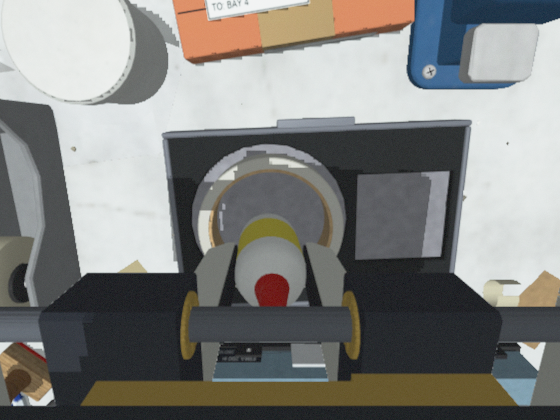

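```bash
python3 -m inch '[[0,[0,0,10],0],[0,[0,0,19],0],[0,[0,0,24],0],[0,[0,0,24],0],[0,[0,0,24],0]]'
```

```text
clock: 13.43
tool_pos: [0.6793, 0.0277, 0.0704]
ee_rot: [-0.0, 1.0, -0.0, -0.0]
wrist_force: [-0.2, 0.2, -0.5]
grip_width: 0.374
```

```bash
python3 -m inch '[[0,[0,0,1.2],0],[0,[0,0,1.2],0],[50,[0,0,1.2],0],[50,[0,0,1.2],0],[50,[0,0,1.2],0],[50,[0,0,-10],0],[50,[0,0,-35],0],[50,[0,0,-65],0],[60,[0,0,-100],0],[60,[0,0,-130],0],[70,[0,0,-145],0],[70,[0,0,-145],0]]'
python3 - <<'E'
from h import *
c=bot.camera_params('wrist')
p,d=bot.grab_frame("wrist"); cv2.imwrite("pics/w12.png",p[:,:,::-1]); A,uv=pts(c,d)
for z0,z1,n in [(.085,.12,'cap'),(.05,.084,'body'),(.032,.045,'roll')]:
    r=.03 if n!='roll' else .06
    q=A[(np.hypot(A[:,0]-.68,A[:,1]-.0275)<r)&(A[:,2]>z0)&(A[:,2]<z1)];print(n,(q.min(0)+q.max(0))/2,np.ptp(q,axis=0),len(q),q[:,2].max())
print(go([.4315,-.006,.2],np.pi/2))
E
```

```text
clock: 14.43
tool_pos: [0.6818, 0.0275, 0.2222]
ee_rot: [0.001, 1.0, -0.0, 0.005]
wrist_force: [-0.4, 0.8, -0.2]
grip_width: 0.729
cap [0.67891976 0.02782666 0.09879278] [0.01031867 0.01320224 0.0274533 ] 216 0.11251942538606029
body [0.6775927  0.02791816 0.06701429] [0.03503737 0.03468674 0.03372949] 987 0.08387903137130225
roll [0.68066849 0.02647018 0.03848529] [0.09375677 0.09387772 0.0129277 ] 2500 0.04494914352927138
[array([-249.3,   33.6,   17.6]), ('turn', np.float64(-0.0), 'q6', np.float64(1.45))]
```

View pics/w12.png

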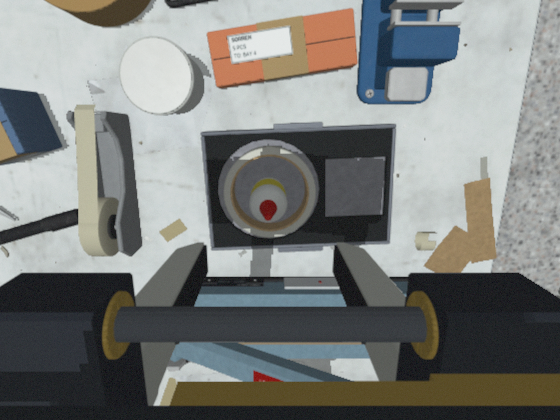

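```bash
python3 -m inch '[[70,[-30,0,0],0],[70,[-65,4,0],0],[70,[-100,10,0],0],[70,[-135,17,0],0],[70,[-170,24,0],0],[70,[-200,30,0],0],[70,[-225,34,10],0],[70,[-240,34,30],0],[70,[-246,34,60],0],[70,[-246,34,85],0],[70,[-246,34,100],0],[70,[-246,34,100],0]]'
python3 - <<'E'
from h import *
c=bot.camera_params('wrist')
p,d=bot.grab_frame("wrist"); cv2.imwrite("pics/w13.png",p[:,:,::-1]); A,uv=pts(c,d)
q=A[(np.hypot(A[:,0]-.432,A[:,1]+.006)<.035)&(A[:,2]>.03)&(A[:,2]<.045)];print((q.min(0)+q.max(0))/2,np.ptp(q,axis=0),len(q))
print(pose()[1],go([.4315,-.006,.028],np.pi/2))
E
```

```text
clock: 15.48
tool_pos: [0.4295, -0.0053, 0.1116]
ee_rot: [-0.001, 1.0, -0.0, -0.004]
wrist_force: [-0.1, 0.1, -0.8]
grip_width: 0.752
[ 0.43182424 -0.00732981  0.03424799] [0.03934905 0.03942386 0.00834295] 2320
[ 0.43094794 -0.00562781  0.1133799 ] [array([ 1.1,  0.5, 85.4]), ('turn', np.float64(-0.0), 'q6', np.float64(1.3))]
```

View pics/w13.png

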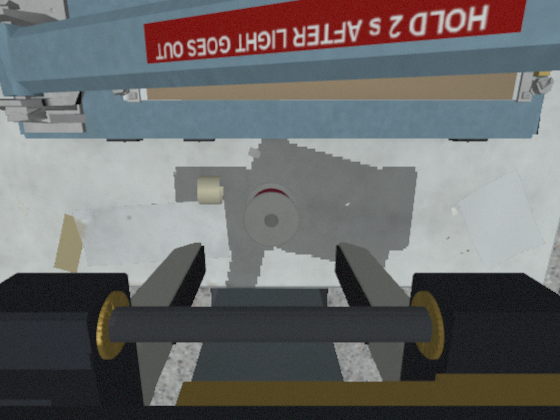

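```bash
python3 -m inch '[[70,[1,1,25],0],[70,[1,1,55],0],[70,[1,1,76],0],[70,[1,1,86],0],[70,[1,1,86],0],[0,[1,1,86],0],[0,[1,1,86],0],[0,[1,1,86],0],[0,[1,1,86],0],[0,[1,1,86],0],[0,[1,1,86],0],[0,[1,1,86],0]]'
```

```text
clock: 16.53
tool_pos: [0.4349, -0.0072, 0.0303]
ee_rot: [-0.0, 1.0, -0.0, 0.001]
wrist_force: [0.9, 1.6, 5.0]
grip_width: 0.383
```

```bash
python3 -m inch '[[0,[0,0,-10],0],[0,[0,0,-25],0],[0,[0,0,-25],0],[0,[0,0,-25],0]]'; python3 - <<'E'
from h import *
for n in ["wrist","scene"]:
    p,d=bot.grab_frame(n); cv2.imwrite(f"pics/{n}14.png",p[:,:,::-1])
E
```

```text
clock: 16.87
tool_pos: [0.435, -0.0075, 0.055]
ee_rot: [0.0, 1.0, -0.0, 0.001]
wrist_force: [0.1, 0.0, 0.2]
grip_width: 0.383
```

View pics/wrist14.png

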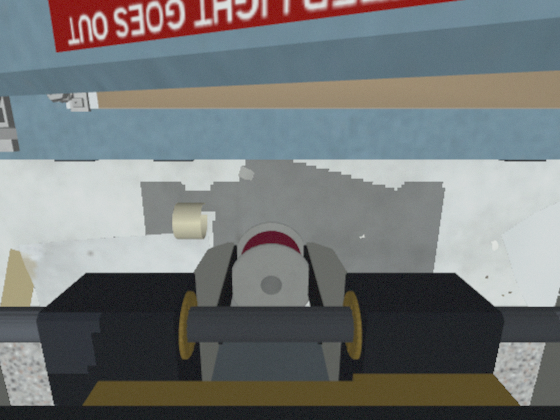

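View pics/scene14.png

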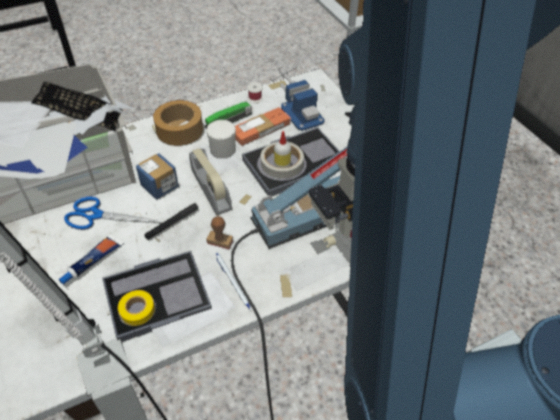

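```bash
python3 - <<'E'
from h import *
c=bot.camera_params('wrist'); p,d=bot.grab_frame("wrist"); A,uv=pts(c,d)
m=(abs(uv[:,0]-271)<30)&(uv[:,1]>252)&(uv[:,1]<298)
Q=A[m&(A[:,2]>.04)]; print(len(Q),np.percentile(Q,[2,50,98],axis=0))
print(np.linalg.lstsq(np.c_[Q[:,:2]-Q[:,:2].mean(0),np.ones(len(Q))],Q[:,2],rcond=None)[0])
E
```

```text
2641 [[ 0.42478203 -0.02229537  0.04597071]
 [ 0.43609687 -0.00914411  0.05992404]
 [ 0.44684774  0.00404794  0.06113343]]
[ 0.1755069  -0.00466078  0.05903   ]
```

```bash
python3 - <<'E'
from h import *
c=bot.camera_params('wrist'); p,d=bot.grab_frame("wrist"); A,uv=pts(c,d)
m=(abs(uv[:,0]-271)<28)&(uv[:,1]>240)&(uv[:,1]<305)
Q=A[m&(A[:,2]>.04)]
for x0 in np.arange(.41,.46,.004):
    q=Q[(Q[:,0]>x0)&(Q[:,0]<x0+.004)]; print(round(x0,3),len(q),np.round(np.percentile(q[:,2],[10,50,90]),4) if len(q) else '')
E
```

```text
0.41 0 
0.414 0 
0.418 158 [0.0589 0.0598 0.0604]
0.422 527 [0.0499 0.0596 0.0605]
0.426 496 [0.0491 0.0593 0.0605]
0.43 265 [0.0592 0.0599 0.0606]
0.434 398 [0.0591 0.0599 0.0606]
0.438 456 [0.059  0.0598 0.0607]
0.442 549 [0.044  0.0597 0.0606]
0.446 519 [0.0467 0.0595 0.0605]
0.45 54 [0.0578 0.059  0.06  ]
0.454 0 
0.458 0
```

```bash
python3 -m inch '[[0,[0,0,-25],0],[0,[0,0,-60],0],[0,[0,0,-95],0],[0,[0,0,-130],-0.1],[0,[0,0,-160],-0.2],[0,[5,0,-180],-0.32],[0,[25,0,-188],-0.44],[0,[55,0,-190],-0.56],[0,[85,0,-190],-0.68],[0,[115,0,-190],-0.8],[0,[145,5,-190],-0.92],[0,[170,15,-190],-1.04]]'
python3 - <<'E'
from h import *
print(pose()[1],go([.682,-.067,.24],0.04))
E
```

```text
clock: 18.07
tool_pos: [0.606, -0.0215, 0.2434]
ee_rot: [-0.001, 0.866, 0.5, -0.0]
wrist_force: [1.1, 0.2, -0.0]
grip_width: 0.384
[ 0.60599394 -0.02149808  0.2433707 ] [array([-1.4, 88.6,  3.2]), ('turn', np.float64(-0.564), 'q6', np.float64(0.3))]
```

```bash
python3 -m inch '[[0,[-1,25,0],-0.1],[0,[-1,50,0],-0.22],[0,[-1,72,0],-0.34],[0,[-1,86,0],-0.46],[0,[-1,88,0],-0.56],[0,[-1,88,0],-0.56],[0,[-1,88,0],-0.56]]'
python3 - <<'E'
from h import *
p,d=bot.grab_frame("wrist"); cv2.imwrite("pics/w15.png",p[:,:,::-1])
print(pose()[1],go([.682,-.067,.08],0.04))
E
```

```text
clock: 18.65
tool_pos: [0.6795, -0.0677, 0.2432]
ee_rot: [-0.001, 0.698, 0.716, -0.001]
wrist_force: [0.1, 0.4, -0.0]
grip_width: 0.379
[ 0.67935407 -0.06749256  0.24368324] [array([  0.3,   2.9, 163.7]), ('turn', np.float64(-0.014), 'q6', np.float64(-0.29))]
```

View pics/w15.png

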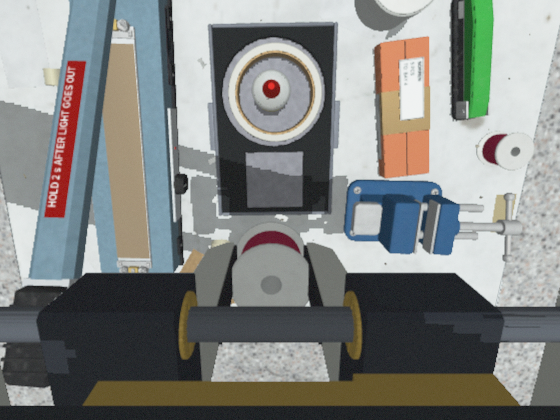

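```bash
python3 - <<'E'
from h import *
c=bot.camera_params('wrist'); p,d=bot.grab_frame("wrist"); A,uv=pts(c,d)
print('sq',ray(c,274.5,180,.014))
z=np.load('top0.npz');T=pts(bot.camera_params('top'),z['d'])[0]; z=np.load('scene0.npz');S=pts(bot.camera_params('scene'),z['d'])[0]
for B in (A,T,S):
    q=B[(B[:,2]>.08)&(B[:,0]>.49)&(B[:,0]<.62)&(B[:,1]>-.13)&(B[:,1]<.0)&(B[:,2]<.215)];print(np.percentile(q[:,0],[1,50,99]) if len(q) else None)
m=(abs(uv[:,0]-271)<28)&(uv[:,1]>240)&(uv[:,1]<305)&(A[:,2]>.2);print(np.percentile(A[m],[1,50,99],axis=0))
E
```

```text
sq [ 0.68378505 -0.06599261  0.014     ]
[0.51426869 0.5342566  0.54490677]
[0.51219185 0.52962827 0.54746969]
[0.509396   0.52107827 0.54422143]
[[ 0.666534   -0.08157733  0.22112403]
 [ 0.67919234 -0.06531882  0.24943002]
 [ 0.69235279 -0.05209103  0.25089561]]
```

```bash
python3 -m inch '[[0,[0,3.5,25],0],[0,[0,3.5,60],0],[0,[0,3.5,95],0],[0,[0,3.5,130],0],[0,[0,3.5,155],0],[0,[0,3.5,170],0],[0,[0,3.5,178],0],[0,[0,3.5,178],0],[0,[0,3.5,178],0]]'
python3 - <<'E'
from h import *
p,d=bot.grab_frame("wrist"); cv2.imwrite("pics/w16.png",p[:,:,::-1])
print(pose()[1],go([.6835,-.067,.046],0.04))
E
```

```text
clock: 19.5
tool_pos: [0.6836, -0.0675, 0.0674]
ee_rot: [0.0, 0.697, 0.717, 0.0]
wrist_force: [0.3, -0.1, 0.3]
grip_width: 0.379
[ 0.68424008 -0.06769431  0.06832518] [array([ 0.7, -0.8, 22.3]), ('turn', np.float64(-0.011), 'q6', np.float64(-0.29))]
```

View pics/w16.png

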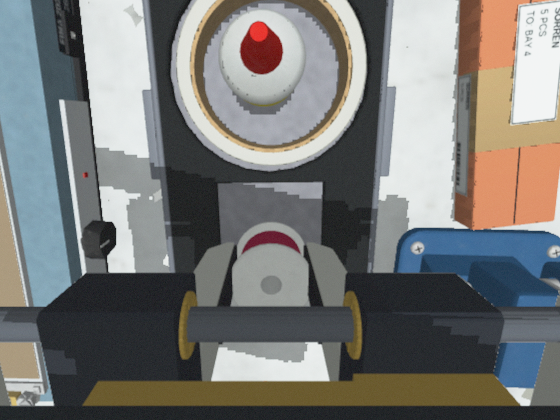

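```bash
python3 -m inch '[[0,[0,0,10],0],[0,[0,0,18],0],[0,[0,0,21.5],0],[0,[0,0,21.5],0],[0,[0,0,21.5],0]]'
```

```text
clock: 19.97
tool_pos: [0.6831, -0.0676, 0.0448]
ee_rot: [-0.0, 0.697, 0.717, -0.0]
wrist_force: [0.3, 0.5, 0.5]
grip_width: 0.384
```

```bash
python3 -m inch '[[60,[0,0,0],0],[60,[0,0,0],0],[60,[0,0,0],0],[60,[0,0,-10],0],[60,[0,0,-30],0],[60,[0,0,-60],0],[60,[0,0,-95],0],[60,[0,0,-130],0],[60,[0,0,-160],0],[60,[0,0,-175],0],[60,[0,0,-175],0]]'
python3 - <<'E'
from h import *
p,d=bot.grab_frame("wrist"); cv2.imwrite("pics/w17.png",p[:,:,::-1]);c=bot.camera_params('wrist');A,uv=pts(c,d)
q=A[(np.hypot(A[:,0]-.683,A[:,1]+.067)<.035)&(A[:,2]>.04)&(A[:,2]<.06)];print((q.min(0)+q.max(0))/2,np.ptp(q,axis=0),len(q),np.median(q[:,2]))
print(pose()[1],go([.5465,.2318,.22],np.pi/2-.067))
E
```

```text
clock: 20.88
tool_pos: [0.6856, -0.0681, 0.2267]
ee_rot: [0.004, 0.697, 0.717, 0.003]
wrist_force: [0.7, -0.9, -0.4]
grip_width: 0.645
[ 0.68080035 -0.07234949  0.04490192] [0.03911483 0.04027566 0.0096828 ] 1171 0.04709548255452352
[ 0.68444849 -0.06788352  0.2234792 ] [array([ 303.6, -129.2,    2.3]), ('turn', np.float64(-1.475), 'q6', np.float64(-0.29))]
```

View pics/w17.png

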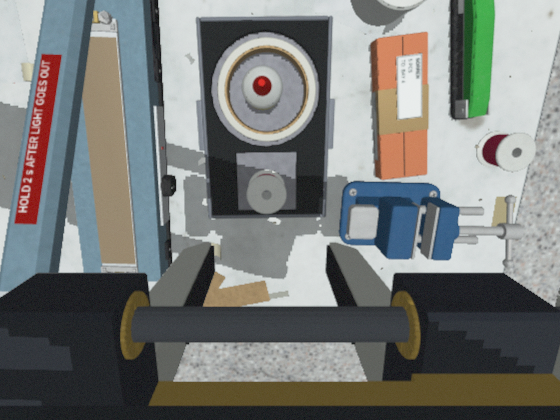

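```bash
python3 -m inch '[[60,[30,-12,0],0],[60,[65,-28,0],0],[60,[100,-43,0],0],[60,[135,-58,0],0],[60,[170,-73,0],0],[60,[205,-88,0],0],[60,[235,-101,10],0],[60,[262,-112,25],0],[60,[275,-125,40],0],[60,[280,-128,50],0],[60,[280,-128,50],0],[60,[280,-128,50],0]]'
python3 - <<'E'
from h import *
p,d=bot.grab_frame("wrist"); cv2.imwrite("pics/w18.png",p[:,:,::-1]);c=bot.camera_params('wrist');A,uv=pts(c,d)
q=A[(np.hypot(A[:,0]-.5465,A[:,1]-.231)<.03)&(A[:,2]>.045)&(A[:,2]<.08)];print((q.min(0)+q.max(0))/2,np.ptp(q,axis=0),len(q))
print(pose()[1],go([.5465,.2318,.052]))
E
```

```text
clock: 21.93
tool_pos: [0.5469, 0.208, 0.1689]
ee_rot: [-0.001, 0.697, 0.717, -0.001]
wrist_force: [0.0, -1.3, -0.2]
grip_width: 0.645
[0.54814917 0.22995063 0.06498557] [0.02778039 0.0261507  0.01635836] 1031
[0.54797469 0.20760434 0.16988406] [array([ 24.3,  -0.8, 117.9])]
```

View pics/w18.png

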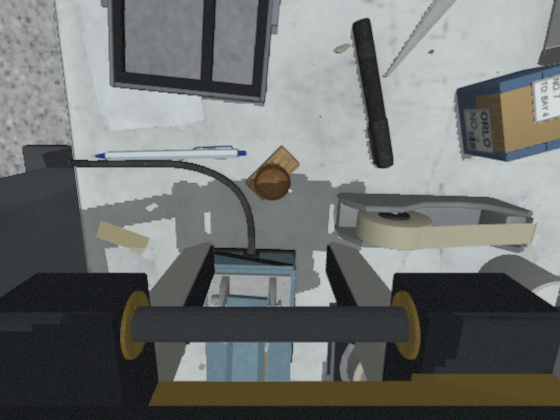

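```bash
python3 -m inch '[[60,[22,0,15],0],[60,[22,0,50],0],[60,[22,0,85],0],[60,[22,0,108],0],[60,[22,0,117],0],[60,[22,0,117],0],[0,[22,0,117],0],[0,[22,0,117],0],[0,[22,0,117],0],[0,[22,0,117],0],[0,[22,0,117],0],[0,[22,0,117],0]]'
```

```text
clock: 22.98
tool_pos: [0.5471, 0.2307, 0.0541]
ee_rot: [0.0, 0.697, 0.717, 0.001]
wrist_force: [0.7, 0.5, 3.2]
grip_width: 0.277
```

```bash
python3 -m inch '[[0,[0,0,0],0],[0,[0,0,-15],0],[0,[0,0,-50],0],[0,[0,0,-85],0],[0,[0,0,-110],0],[0,[0,0,-120],0],[0,[0,0,-120],0]]'
python3 - <<'E'
from h import *
p,d=bot.grab_frame("wrist"); cv2.imwrite("pics/w19.png",p[:,:,::-1]);c=bot.camera_params('wrist');A,uv=pts(c,d)
print(go([.455,.345,.16],-.067))
p,d=bot.grab_frame("top"); cv2.imwrite("pics/t19.png",p[:,:,::-1])
np.savez('w19.npz',p=p,d=d,**{k:np.array(v) for k,v in c.items()})
E
```

```text
clock: 23.57
tool_pos: [0.5481, 0.231, 0.1759]
ee_rot: [0.002, 0.697, 0.717, 0.002]
wrist_force: [-0.0, 0.4, 0.1]
grip_width: 0.269
[array([117. , -88.5,  13.5]), ('turn', np.float64(0.096), 'q6', np.float64(0.18))]
```

View pics/w19.png

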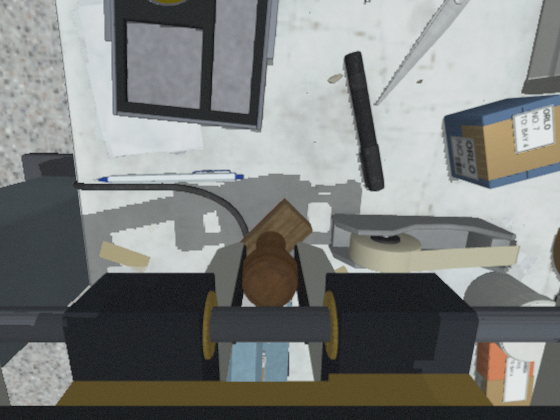

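View pics/t19.png

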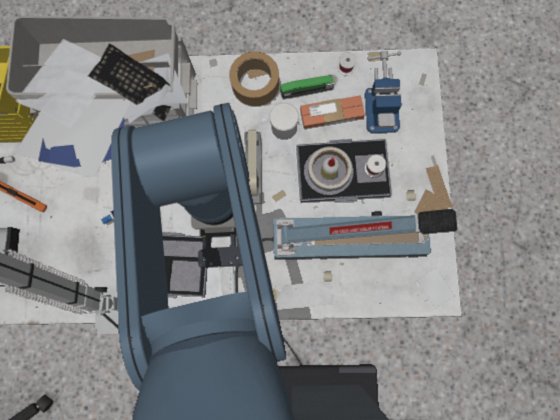

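```bash
python3 - <<'E'
from h import *
z=np.load('w19.npz'); c={k:z[k] for k in ['vertical_fov','cx','cy','R','t']}
print('sq',ray(c,164.3,65.5,.014),[np.round(ray(c,*q,.014),3) for q in [(127,22),(203,27),(200,109),(127,104)]])
print('tray corner near-right',ray(c,262,130,.021),ray(c,114,114,.021))
M=np.array([[np.cos(-.067),-np.sin(-.067)],[np.sin(-.067),np.cos(-.067)]])
print('from top/scene',np.array([.4795,.3815])+M@[-.022,-.039])
A,uv=pts(c,z['d']); 
im=z['p']; S=cv2.resize(im[20:210,320:420],None,fx=3,fy=3); cv2.imwrite('pics/mk.png',S[:,:,::-1])
k=(A[:,2]>.005)&(A[:,2]<.024)&(abs(uv[:,0]-365)<30)&(uv[:,1]>45)&(uv[:,1]<195)&(im[uv[:,1],uv[:,0]].max(1)<75)
print('marker',cv2.minAreaRect((A[k][:,:2]*1000).astype(np.float32)),k.sum())
E
```

```text
sq [0.45366226 0.34147402 0.014     ] [array([0.425, 0.374, 0.014]), array([0.487, 0.372, 0.014]), array([0.483, 0.307, 0.014]), array([0.419, 0.309, 0.014])]
tray corner near-right [0.53805422 0.29059024 0.021     ] [0.410217   0.30048844 0.021     ]
from top/scene [0.45493832 0.3440604 ]
marker ((0.0, 0.0), (0.0, 0.0), 0.0) 0
```

```bash
python3 -m inch '[[0,[20,-15,0],-0.1],[0,[45,-35,0],-0.22],[0,[70,-55,0],-0.34],[0,[92,-72,0],-0.46],[0,[107,-84,0],-0.58],[0,[114,-89,0],-0.68],[0,[114,-89,20],-0.68],[0,[114,-89,45],-0.68],[0,[114,-89,65],-0.68],[0,[114,-89,75],-0.68],[0,[114,-89,75],-0.68],[0,[114,-89,75],-0.68]]'
python3 - <<'E'
from h import *
print(pose()[1],go([.454,.3425,.069]))
p,d=bot.grab_frame("wrist"); cv2.imwrite("pics/w20.png",p[:,:,::-1])
p,d=bot.grab_frame("scene"); cv2.imwrite("pics/s20.png",p[:,:,::-1])
E
```

```text
clock: 24.67
tool_pos: [0.4536, 0.3415, 0.0967]
ee_rot: [-0.001, 0.418, 0.909, -0.001]
wrist_force: [-0.5, -0.0, 0.6]
grip_width: 0.274
[0.45355162 0.34145933 0.09674385] [array([ 0.5,  1.1, 27.7])]
```

View pics/w20.png

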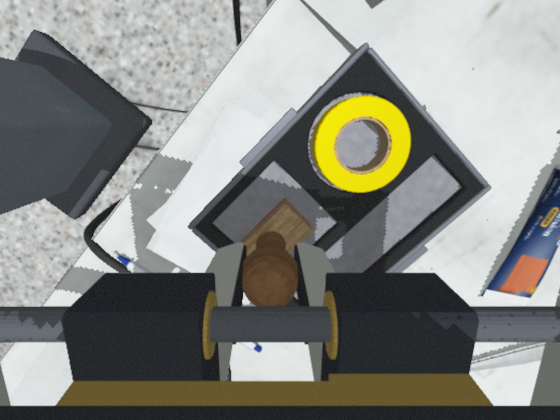

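View pics/s20.png

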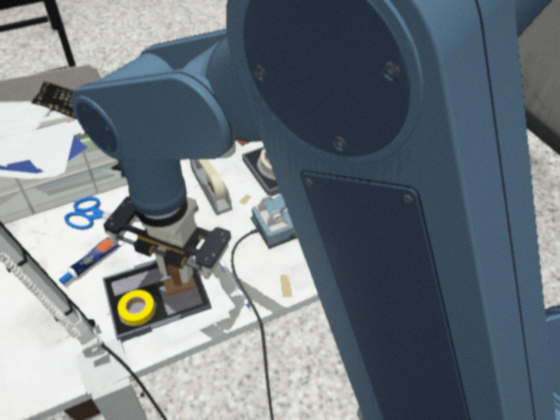

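```bash
python3 - <<'E'
from h import *
c=bot.camera_params('wrist')
for q in [(275,163),(215,212),(330,218)]: print(np.round(ray(c,*q,.014),4))
E
```

```text
[0.4298 0.3748 0.014 ]
[0.42   0.3199 0.014 ]
[0.4862 0.3705 0.014 ]
```

```bash
python3 -m inch '[[0,[0,0,12],0],[0,[0,0,22],0],[0,[0,0,27],0],[0,[0,0,27],0],[0,[0,0,27],0]]'
```

```text
clock: 25.18
tool_pos: [0.4543, 0.3418, 0.0712]
ee_rot: [-0.0, 0.418, 0.909, -0.0]
wrist_force: [0.4, -0.1, -0.4]
grip_width: 0.273
```

```bash
python3 -m inch '[[0,[0,0,2.5],0],[0,[0,0,2.5],0],[0,[0,0,2.5],0]]'; python3 -m inch '[[50,[0,0,0],0],[50,[0,0,0],0],[50,[0,0,0],0],[50,[0,0,-15],0],[50,[0,0,-45],0],[50,[0,0,-80],0],[50,[0,0,-110],0],[50,[0,0,-125],0],[50,[0,0,-125],0]]'
python3 - <<'E'
from h import *
print(pose()[1],go([.632,.299,.19],np.radians(15.7)))
p,d=bot.grab_frame("wrist"); cv2.imwrite("pics/w21.png",p[:,:,::-1]);c=bot.camera_params('wrist');A,uv=pts(c,d)
q=A[(np.hypot(A[:,0]-.454,A[:,1]-.342)<.03)&(A[:,2]>.06)&(A[:,2]<.1)];print((q.min(0)+q.max(0))/2,np.ptp(q,axis=0),q[:,2].max())
E
```

```text
clock: 25.43
tool_pos: [0.4545, 0.342, 0.0689]
ee_rot: [0.0, 0.418, 0.909, 0.0]
wrist_force: [-0.2, -0.2, -0.6]
grip_width: 0.276
clock: 26.18
tool_pos: [0.4565, 0.3431, 0.1983]
ee_rot: [0.003, 0.418, 0.909, 0.003]
wrist_force: [0.5, -0.9, 0.8]
grip_width: 0.537
[0.45653766 0.34305839 0.19828916] [array([-147.7,  104.4,    9.5]), ('turn', np.float64(0.435), 'q6', np.float64(-0.26))]
[0.45253741 0.33983506 0.07551517] [0.02818514 0.02851273 0.01694663] 0.08398848706624988
```

View pics/w21.png

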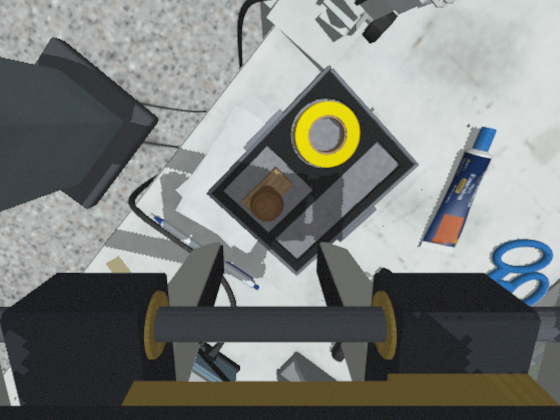

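```bash
python3 - <<'E'
from h import *
c=bot.camera_params('wrist'); print(np.round(ray(c,337,200,.014),4))
E
python3 -m inch '[[50,[-25,18,0],0.1],[50,[-55,39,0],0.22],[50,[-85,60,0],0.34],[50,[-110,78,0],0.435],[50,[-130,90,0],0.435],[50,[-140,92,0],0.435],[50,[-140,92,0],0.435],[50,[-140,92,0],0.435]]'
python3 - <<'E'
from h import *
s,P,R=pose();print(P,go([.632,.299,.03],np.radians(15.7)))
p,d=bot.grab_frame("wrist"); cv2.imwrite("pics/w22.png",p[:,:,::-1]);c=bot.camera_params('wrist');A,uv=pts(c,d)
k=(A[:,2]>.006)&(A[:,2]<.024)&(abs(A[:,0]-.632)<.05)&(abs(A[:,1]-.3)<.075)&(p[uv[:,1],uv[:,0]].max(1)<75)
print('marker',cv2.minAreaRect((A[k][:,:2]*1000).astype(np.float32)),k.sum())
for r in bot.masks_of("marker_centre","wrist")[:2]:
    Q,_=pts(c,d,r['pixels']); Q=Q[Q[:,2]>.006]; print(r['confidence'],r['extent'],cv2.minAreaRect((Q[:,:2]*1000).astype(np.float32)))
E
```

```text
[0.5131 0.3788 0.014 ]
clock: 26.9
tool_pos: [0.6141, 0.2952, 0.1918]
ee_rot: [-0.001, 0.604, 0.797, -0.001]
wrist_force: [-0.3, 0.2, -0.2]
grip_width: 0.536
[0.61408354 0.29516986 0.19176995] [array([ -1.2,  18.9, 161.7]), ('turn', np.float64(-0.0), 'q6', np.float64(0.01))]
marker ((632.6331176757812, 298.95172119140625), (16.698129653930664, 122.89717864990234), 16.163925170898438) 1801
0.88 [289.2, 192.2, 20.4, 123.9] ((632.2262573242188, 298.3466796875), (17.690237045288086, 123.83358001708984), 16.20888328552246)
```

View pics/w22.png

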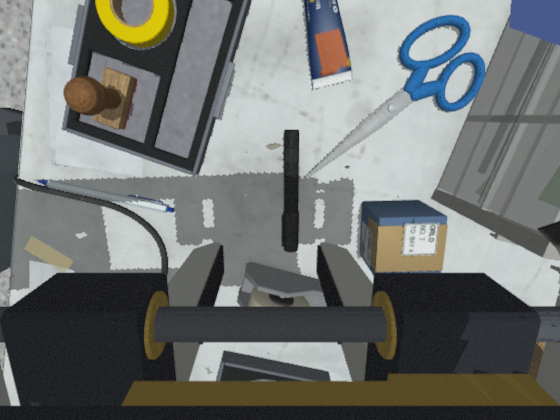

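```bash
python3 - <<'E'
from h import *
z=np.load('top0.npz');T=pts(bot.camera_params('top'),z['d'])[0]; z=np.load('scene0.npz');S=pts(bot.camera_params('scene'),z['d'])[0]
c=bot.camera_params('wrist');p,d=bot.grab_frame('wrist');A=pts(c,d)[0]
s,P,R=pose()
for n,B in (('t',T),('s',S)):
    q=(B-np.array([.6325,.2987,.0255]))@R
    for mx,my in [(.0375,.094),(.05,.11),(.065,.13)]:
        k=(abs(q[:,0])<mx)&(abs(q[:,1])<my); print(n,mx,my,B[k][:,2].max(),B[k][np.argmax(B[k][:,2])])
E
```

```text
t 0.0375 0.094 0.0685179873507481 [0.55285805 0.24062425 0.06851799]
t 0.05 0.11 0.07331596494999573 [0.54761386 0.22772931 0.07331596]
t 0.065 0.13 0.22624963284403224 [0.74847802 0.35685382 0.22624963]
s 0.0375 0.094 0.0683355778258441 [0.55254727 0.23835723 0.06833558]
s 0.05 0.11 0.07321837360151781 [0.54243661 0.23800477 0.07321837]
s 0.065 0.13 0.22390088110471262 [0.74648035 0.36093388 0.22390088]
```

```bash
python3 -m inch '[[50,[-1,10,30],0],[50,[-1,19,65],0],[50,[-1,19,100],0],[50,[-1,19,130],0],[50,[-1,19,150],0],[50,[-1,19,150],0],[50,[-1,19,150],0]]'
python3 - <<'E'
from h import *
print(pose()[1],go([.6325,.2987,.0255],np.radians(16.2)))
E
```

```text
clock: 27.63
tool_pos: [0.6323, 0.3003, 0.0431]
ee_rot: [-0.001, 0.603, 0.797, -0.001]
wrist_force: [-0.2, -0.4, -0.5]
grip_width: 0.539
[0.63227623 0.30031673 0.04311102] [array([-1.6, -0.2, 17.6]), ('turn', np.float64(-0.007), 'q6', np.float64(0.01))]
```

```bash
python3 -m inch '[[50,[-1,0,10],0],[50,[-1,0,16.5],0],[50,[-1,0,16.5],0],[0,[-1,0,16.5],0],[0,[-1,0,16.5],0],[0,[-1,0,16.5],0],[0,[-1,0,16.5],0],[0,[-1,0,16.5],0],[0,[-1,0,16.5],0],[0,[-1,0,16.5],0]]'; python3 -m inch '[[0,[0,0,-15],0],[0,[0,0,-45],0],[0,[0,0,-80],0],[0,[0,0,-110],0],[0,[0,0,-120],0],[0,[0,0,-120],0]]'
python3 - <<'E'
from h import *
print(pose()[1],go([.514,.379,.12],-.067))
p,d=bot.grab_frame("wrist"); cv2.imwrite("pics/w23.png",p[:,:,::-1])
E
```

```text
clock: 28.47
tool_pos: [0.6343, 0.2988, 0.0273]
ee_rot: [0.0, 0.604, 0.797, 0.0]
wrist_force: [-0.6, -0.5, 0.8]
grip_width: 0.155
clock: 28.97
tool_pos: [0.6362, 0.2994, 0.1513]
ee_rot: [0.002, 0.604, 0.797, 0.003]
wrist_force: [0.5, -0.9, -1.3]
grip_width: 0.156
[0.63619689 0.2994238  0.1512621 ] [array([109.7, -96.3,  30.6]), ('turn', np.float64(0.341), 'q6', np.float64(0.01))]
```

View pics/w23.png

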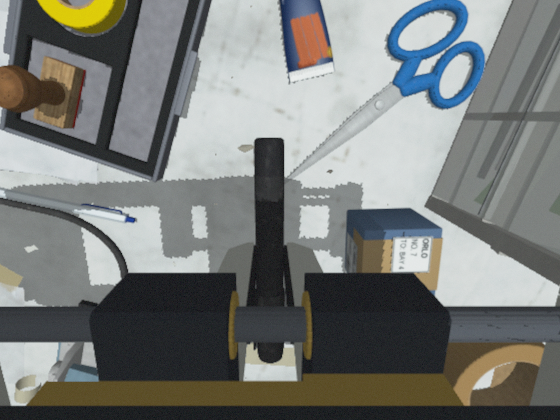

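```bash
python3 -m inch '[[0,[22,-19,0],0.1],[0,[48,-42,0],0.22],[0,[74,-65,0],0.34],[0,[97,-85,0],0.345],[0,[109,-95,0],0.345],[0,[110,-96,20],0.345],[0,[110,-96,40],0.345],[0,[110,-96,60],0.345],[0,[110,-96,70],0.345],[0,[110,-96,70],0.345],[0,[110,-96,70],0.345]]'
python3 - <<'E'
from h import *
print(pose()[1],go([.5145,.3785,.042],-.07))
p,d=bot.grab_frame("wrist"); cv2.imwrite("pics/w24.png",p[:,:,::-1])
E
```

```text
clock: 29.93
tool_pos: [0.5117, 0.3781, 0.0759]
ee_rot: [-0.0, 0.732, 0.682, -0.001]
wrist_force: [0.0, 0.6, -0.8]
grip_width: 0.16
[0.51168102 0.3780868  0.07587165] [array([ 0.7,  2.9, 33.9]), ('turn', np.float64(-0.001), 'q6', np.float64(0.53))]
```

View pics/w24.png

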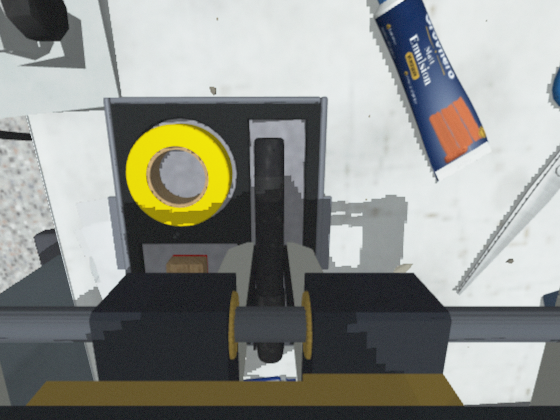

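```bash
python3 - <<'E'
from h import *
c=bot.camera_params('wrist'); e=ray(c,277,121,.014); print(e,'centre',e[:2]-.071*np.array([np.sin(.07),np.cos(.07)]))
print(ray(c,250,121,.014),ray(c,304,121,.014))
p,d=bot.grab_frame('wrist');A,uv=pts(c,d)
k=(abs(uv[:,0]-269)<10)&(uv[:,1]>135)&(uv[:,1]<240)&(A[:,2]>.05);print(A[k].max(0),A[k].min(0))
for lo in range(135,240,20):
    kk=k&(uv[:,1]>lo)&(uv[:,1]<lo+20);print(lo,np.round(np.median(A[kk],0),4))
E
```

```text
[0.5213176  0.44712372 0.014     ] centre [0.51635165 0.3762976 ]
[0.50492599 0.44831286 0.014     ] [0.53771113 0.44593444 0.014     ]
[0.5204031  0.44045161 0.0674297 ] [0.5078177  0.38972392 0.05595883]
135 [0.5158 0.437  0.0647]
155 [0.5151 0.428  0.0651]
175 [0.5145 0.4184 0.0652]
195 [0.5137 0.4084 0.0654]
215 [0.5129 0.398  0.0654]
235 [0.5125 0.3914 0.0655]
```

```bash
python3 -m inch '[[0,[-1,3.5,12],0],[0,[-1,3.5,26],0],[0,[-1,3.5,33],0],[0,[-1,3.5,33],0],[0,[-1,3.5,33],0]]'
python3 - <<'E'
from h import *
print(pose()[1])
p,d=bot.grab_frame("wrist"); cv2.imwrite("pics/w25.png",p[:,:,::-1])
E
```

```text
clock: 30.45
tool_pos: [0.5153, 0.3773, 0.0439]
ee_rot: [-0.0, 0.732, 0.682, -0.0]
wrist_force: [0.1, -0.0, 0.0]
grip_width: 0.153
[0.51532702 0.37729076 0.04386962]
```

View pics/w25.png

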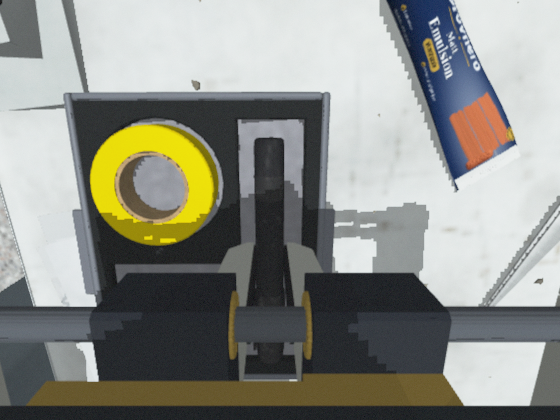

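Marker centred in the groove (268 against groove 239–304). I'll lower it 1.5 mm and release.

```bash
python3 -m inch '[[0,[0,0.5,1.7],0],[0,[0,0.5,1.7],0],[0,[0,0.5,1.7],0],[32,[0,0.5,1.7],0],[32,[0,0.5,1.7],0],[32,[0,0.5,1.7],0],[32,[0,0.5,-10],0],[32,[0,0,-40],0],[40,[0,0,-75],0],[40,[0,0,-110],0],[40,[0,0,-145],0],[40,[0,0,-160],0]]'
python3 - <<'E'
from h import *
print(pose()[1])
p,d=bot.grab_frame("wrist"); cv2.imwrite("pics/w26.png",p[:,:,::-1])
E
```

```text
clock: 31.5
tool_pos: [0.5172, 0.3784, 0.211]
ee_rot: [0.001, 0.732, 0.682, 0.004]
wrist_force: [1.1, -0.2, 0.8]
grip_width: 0.427
[0.5171874  0.37844096 0.21100633]
```

View pics/w26.png

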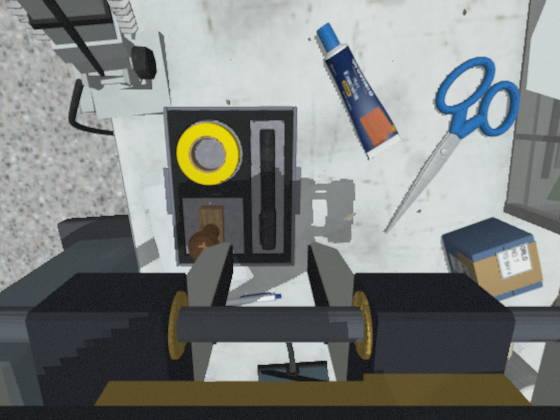

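```bash
python3 -m inch '[[40,[-25,-5,-20],0],[40,[-60,-15,-40],0],[40,[-95,-25,-60],0],[40,[-130,-35,-80],0],[40,[-165,-45,-90],0],[40,[-200,-55,-90],0],[40,[-235,-65,-90],0],[40,[-270,-75,-90],0],[40,[-305,-85,-90],0],[40,[-340,-95,-90],0],[40,[-375,-105,-90],0],[40,[-405,-115,-90],0]]'
python3 -m inch '[[40,[-30,0,0],0],[40,[-65,-5,0],0],[40,[-100,-10,0],0],[40,[-130,-20,0],0],[40,[-160,-30,0],0],[40,[-160,-30,0],0],[40,[-160,-30,0],0],[40,[-160,-30,0],0]]'
python3 - <<'E'
from h import *
for n in ["top","scene"]:
    p,d=bot.grab_frame(n); c=bot.camera_params(n); A,uv=pts(c,d)
    if n=='top': 
        cv2.imwrite("pics/t27.png",p[:,:,::-1])
    else: cv2.imwrite("pics/s27.png",p[:,:,::-1])
    for l in ["mending_tray","marking_tray","tape_roll_centre","glue_bottle_centre","spool_centre","marker_centre","stamp_centre"]:
        for r in bot.masks_of(l,n)[:2]:
            if r['confidence']<.35: continue
            Q,_=pts(c,d,r['pixels'])
            if len(Q): 
                h=Q[Q[:,2]>np.percentile(Q[:,2],50)]
                print(n,l,round(r['confidence'],2),np.round(r['extent']),np.round(np.median(Q,0),3),'zmax',np.round(np.percentile(Q[:,2],97),3))
E
```

```text
clock: 32.55
tool_pos: [0.3707, -0.0199, 0.2944]
ee_rot: [0.0, 0.732, 0.682, -0.0]
wrist_force: [0.3, -0.5, -0.3]
grip_width: 0.435
clock: 33.22
tool_pos: [0.3305, -0.1754, 0.2942]
ee_rot: [-0.0, 0.732, 0.681, 0.0]
wrist_force: [-0.1, 0.7, -0.4]
grip_width: 0.434
top mending_tray 0.65 [344. 167.  92.  61.] [ 0.672 -0.015  0.019] zmax 0.023
top marking_tray 0.79 [167. 265.  89.  65.] [0.477 0.386 0.019] zmax 0.032
top tape_roll_centre 0.84 [332. 168.  40.  45.] [0.684 0.031 0.037] zmax 0.041
top tape_roll_centre 0.65 [169. 251.  60.   9.] [0.516 0.374 0.028] zmax 0.032
top glue_bottle_centre 0.89 [330. 168.  19.  21.] [0.671 0.033 0.073] zmax 0.106
top glue_bottle_centre 0.38 [166. 266.  85.  65.] [0.479 0.387 0.019] zmax 0.032
top spool_centre 0.75 [376. 166.  22.  25.] [ 0.681 -0.068  0.049] zmax 0.053
top marker_centre 0.62 [167. 250.  62.   8.] [0.516 0.376 0.028] zmax 0.032
top stamp_centre 0.84 [185. 275.  24.  12.] [0.454 0.335 0.074] zmax 0.085
scene mending_tray 0.84 [290. 164.  94.  69.] [0.67  0.025 0.018] zmax 0.023
scene marking_tray 0.72 [158. 297. 109.  84.] [0.464 0.396 0.019] zmax 0.033
scene tape_roll_centre 0.74 [282. 162.  45.  38.] [0.659 0.045 0.033] zmax 0.04
scene glue_bottle_centre 0.91 [281. 149.  23.  38.] [0.665 0.036 0.063] zmax 0.097
scene spool_centre 0.69 [323. 145.  13.  24.] [ 0.674 -0.065  0.043] zmax 0.052
scene marker_centre 0.83 [148. 276.  68.  25.] [0.512 0.379 0.028] zmax 0.032
scene stamp_centre 0.72 [181. 288.  27.  35.] [0.447 0.345 0.032] zmax 0.084
```

View pics/t27.png

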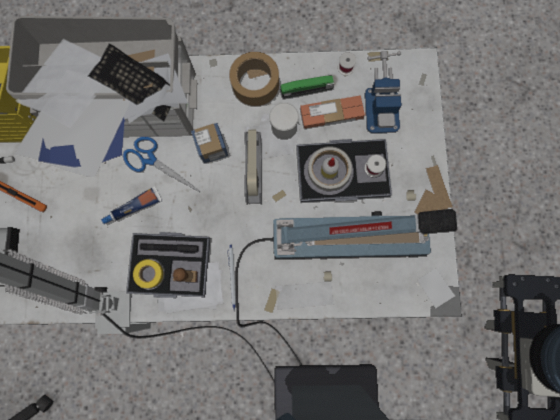

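View pics/s27.png

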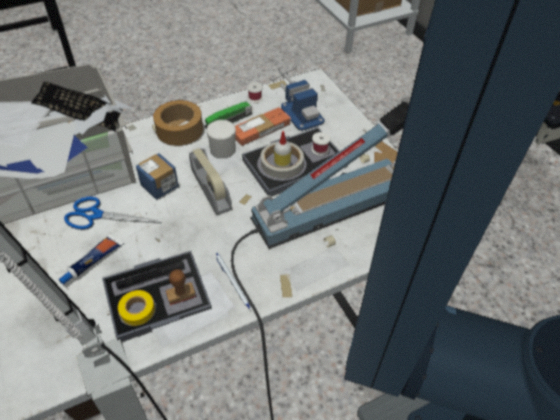

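```bash
python3 - <<'E'
from plant import bot
print(bot.hand_in(), bot.get_state()['clock'])
E
```

```text
the job is handed in; nothing more can be done
the job is handed in; nothing more can be done
```

Both kits are made up, and I handed the job in at about 34 s of the 125 s allowed.

- **Mending tray:** the tape roll lies flat in the round nest, the glue bottle stands upright in its hole, and the nearer spool stands in the square nest.
- **Marking tray:** the marker lies in the groove, and the stamp stands knob up in the square nest.

**Last checks:** the final top and scene pictures showed every thing in its own nest, upright or flat, with the gripper clear of the bench. Top heights matched things resting on the nest floors:

| Thing | Measured top height (mm) | Expected on the nest floor (mm) |
|---|---|---|
| Roll | about 38 | 38 |
| Bottle | 106–112 | 110 |
| Spool | about 50 | 50 |
| Marker | about 31 | 31 |
| Stamp | about 84 | 84 |

No force reading at the end of a move was above about 5 N.

**Disagreements:**
- **Cameras:** the wrist camera gave y about 2–5 mm lower than the top and scene cameras. I worked in the wrist frame and kept clear of the nest walls.
- **Spool position:** the spool is off-centre in its nest by about 4 mm in the top view and 6 mm in the wrist view. Both are inside the ±14 mm limit.
- **Spool grip:** the grip reading on the spool was 35.6 mm instead of 40 mm. It was held upright and set down correctly.
- **Networks:** in the final pictures they also labelled the marker as a tape roll and the marking tray as a glue bottle. I took both as false detections after checking the pictures.

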